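# Load a cigar mould into its setting case

## Task

Pull the small wooden case's front flap all the way down, slide the filled cigar mould (three cigars, narrow handle at its tail) nose first into the case until it is fully home behind the mouth, then swing the flap back up until it is shut. Keep the mould roughly level so that the cigars stay in place, and leave the empty mould, the jar and the bottle where they stand.

Things in the scene. Friction and masses are not known exactly. Their poses are not given: they have to be found in the camera images.
- case: Brown wooden case fixed to the bench: 180 mm deep (x), 86 wide (y), 88 high. Origin: centre of its underside; the mouth is its -x end (x = -90 mm), the mould slides in along +x. Bay 59 wide, 39 high, 164 deep, its floor 39 above the bench; side walls 13 thick, flared over the first 15 mm. The roof (10 thick) starts 17 mm behind the mouth, leaving a notch.
- case_mouth (a point): Middle of the bay floor's front edge, at the case's mouth, 39 mm above the bench.
- case_flap (a joint): Bottom-hinged flap over the case's mouth: 0 = shut (upright), 1.57 = fully down (level, pointing away from the mouth towards the case's -x). Stiff hinge: it stays where it is left. It may start a little ajar.
- flap_hinge (a point): Middle of the flap's hinge axis (along the case's y) at the mouth, 40 mm above the bench. The flap's wooden panel is 86 mm wide, 10 thick, 48 from hinge to edge; shut, it stands just outside the mouth; fully down, its inner face is level with the hinge and 1 mm above the bay floor, its underside 30 mm above the bench.
- flap_tab (a point): Grip point on the flap's flat steel tab (24 mm wide along the case's y, 10 thick), 80 mm from the hinge axis, mid-thickness. The tab continues the panel, from 48 to 96 mm from the hinge; shut, it stands up above the roof. Pinched across its 24 mm width from above it can turn between the fingers.
- mould: The filled mould, loose, light wood, 160 mm long (x), three dark cigars lying along it, about 0.2 kg. Origin: centre of its underside; +x is its nose. Body 56 wide, 26 high (cigar tops at 34), from x = -35 to +80 mm, the last 8 mm of the nose only 50 wide; tail handle 36 wide, 34 high, from x = -80 to -35 mm.
- mould_grip (a point): Point in the mould's handle, 20 mm from its tail end, 17 mm above its underside.
- mould_tail (a point): Middle of the mould's tail end face, 17 mm above its underside. With the mould fully home it lies 4 mm inside the mouth.
- empty_mould: Bystander: broad empty mould without handle, light wood, 140 x 76 x 30 mm with low ribs and two steel pins. Origin: centre of its underside.
- jar: Bystander: glass jar with lid, 68 mm across, 95 high. Origin: centre of its underside.
- water_bottle: Bystander: white plastic bottle, 62 mm across, 190 high. Origin: centre of its underside.
Mind the look-alikes: they are no part of the job. Leave any green or pink look-alike of the mould alone. Several things have the shape of the case; the one meant has the colours described above.

How it is judged:
By the outcome, as a careful person would: the job done as asked, in the order asked, and still so for the second after the job is handed in, with the robot touching nothing.
It also fails if it takes over 61 s, if anything falls off the work surface, if the arm or the gripper's body presses on something with over 40 N, if the wrist force passes 120 N, or if a joint passes its speed limit or range.

## Robot

A 6-joint arm with a two-finger parallel gripper is mounted at the origin on the work surface. World frame = base frame: x ahead of the robot, y to its left, z up, the work surface at z = 0. Lengths are in m, angles in rad, forces in N, time in s.
With the tool pointing down it reaches from about 0.25 to 0.775 m from the base axis. Payload 4 kg.
Tool frame: the origin (TCP) lies between the finger pads; the fingertips stand 25 mm ahead of it and the grasp point (between the pads) lies 6 mm ahead of it; z points along the fingers, y is the direction in which the jaws open and shut (so a half turn about z gives the same grasp; the last joint's range is limited). The gripper opens to 85 mm and grips with 20 to 120 N. Pads are 22 mm wide; open, the fingers measure 114 mm over their backs; the gripper's body (76 mm by 85 mm) begins 54 mm behind the grasp point. The pads swing forward as they close: fully open they stand 13 mm farther back than shut.
Start: joints at [1.089, 0.087, 1.371, -0, 1.684, -0.103], TCP at [0.203, 0.511, 0.256] pointing down, gripper open.
Joint ranges: [-3.1, 3.1], [-0.76, 2.03], [0.27, 2.55], [-1.08, 4.22], [0.17, 2.65], [-2.57, 2.57]. Speed limits (rad/s): [2.79, 2.79, 3.14, 3.14, 3.14, 3.14].

## Interface

Orientations are given as a unit quaternion [w, x, y, z].
In Python, from cell import ctrl, viewer gives the robot as it stands.
- The arm moves only by the tool jog_arm, never from a script. Its argument "increments" is a list of rows, each an object of numbers: "rx", "ry", "rz": the turn, a rotation vector about the tool's x, y, z in degrees; "dx", "dy", "dz": the shift along the tool's x, y, z in mm; "fingers": the opening, from -1 (shut) to 1 (fully open). A call has 1 to 5 rows; each row shifts and turns the commanded pose from where the row before left it, along the tool's axes as they then stand; what a row does not reach is not made up. A row lasts 1/10 s, in which the tool goes at most 50 mm and 8.59 degrees, less where a joint would pass 70% of its speed; a pose out of reach is approached as far as the arm can. A call is refused whole if a number of a shift passes 50 or a number of a turn 8.59, either way. A call with a gripper value outside its range is refused whole. The fingers move at their own pace and stop on an object; the grip force is fixed at half the most. Time passes only in rows, so rows that do not move let the fingers close. It gives the time, the measured TCP pose, the force and the opening at its end, in the units of the state.
- ctrl.observe(): the state, without advancing time (a new reading comes with each control period).
- viewer.capture(name): name is "scene" or "top" or "wrist"; returns (picture, depth): 400x640x3 uint8, red, green, blue; 400x640 float32, m along the optical axis (not along the pixel's ray), 0 where there is no reading.
- viewer.get_calibration(name): a dict with "mtx" (3x3 intrinsics, pixels), "pose" (4x4, takes a point from camera to world coordinates); the wrist camera has in their place "tool_from_camera" (4x4, takes a point from camera to tool coordinates, whose origin is the TCP and whose axes are the flange's). Camera axes: x right, y up, looking along -z (the intrinsics and any distortion apply to the point x, -y, -z); pixel columns grow to the right and rows downward; lengths in m; the calibration is good to about 2 mm. A picture is of the moment at which its call begins: read the wrist's pose just before it. get_calibration takes no time and is no camera call.
- ctrl.job_done(): hands the job in, once; it reports no verdict.
The state is a dict: "clock": time; "qpos": joint angles; "dq": joint speeds; "tau": joint torques, N m; "tool_pos": TCP position; "ee_rot": TCP orientation; "contact_force": force on the tool from outside, world axes, zero at the start; "ft_torque": the same for the moment, N m; "grip_width": finger opening in m.
Only numpy, scipy, OpenCV 4.12 (cv2) and the standard library are available. Lean on these libraries where they do the work, as an engineer would, in place of code of your own. Each camera call takes 0.05 s, during which the arm holds its last target.

## Working session

There is one attempt and no reset: what is moved stays moved. The work goes in short steps, Python scripts to look and compute and a tool call to move; the robot and the scene stay as the last step left them, time stands still between calls to the robot, and variables do not carry over. Pictures are saved under pics/ and viewed, and the job is handed in when it is done.

Besides the shell and the picture viewer there is one more tool, called after ">>>" by a JSON object that holds its "name" and its "arguments", one argument or row to a line. jog_arm: Moves the arm, as the interface text tells. Its arguments: {"type":"object","properties":{"increments":{"type":"array","items":{"type":"object","properties":{"rx":{"type":"number"},"ry":{"type":"number"},"rz":{"type":"number"},"dx":{"type":"number"},"dy":{"type":"number"},"dz":{"type":"number"},"fingers":{"type":"number"}}}}},"required":["increments"]}

```bash
ls; mkdir -p pics; cat > h.py <<'E'
import numpy as np, cv2
from cell import ctrl, viewer
def cap(name,fn):
    s=ctrl.observe(); p,d=viewer.capture(name)
    cv2.imwrite(f'pics/{fn}.png',cv2.cvtColor(p,cv2.COLOR_RGB2BGR)); np.save(f'pics/{fn}.npy',d)
    return s,p,d
def crop(fn,u0,v0,u1,v1,k,out):
    im=cv2.imread(f'pics/{fn}.png')[v0:v1,u0:u1]
    cv2.imwrite(f'pics/{out}.png',cv2.resize(im,None,fx=k,fy=k,interpolation=cv2.INTER_CUBIC))
E
python3 - <<'E'
from h import *
s,p,d=cap('scene','s1'); s,p,d=cap('top','t1')
for n in('scene','top','wrist'):
    c=viewer.get_calibration(n); print(n,{k:np.round(v,4).tolist() if not isinstance(v,str) else v for k,v in c.items()})
print(ctrl.observe())
E
```

```text
pics
scene {'mtx': [[416.7194, 0.0, 318.9663], [0.0, 416.7194, 202.3199], [0.0, 0.0, 1.0]], 'pose': [[0.6492, -0.4635, 0.6031, 1.1041], [0.7604, 0.413, -0.5012, -0.5174], [-0.0167, 0.784, 0.6205, 0.686], [0.0, 0.0, 0.0, 1.0]]}
top {'mtx': [[488.2128, 0.0, 317.3348], [0.0, 488.2128, 216.131], [0.0, 0.0, 1.0]], 'pose': [[0.0022, 0.9879, -0.1549, 0.3501], [-1.0, 0.0026, 0.0023, -0.0523], [0.0027, 0.1549, 0.9879, 1.3371], [0.0, 0.0, 0.0, 1.0]]}
wrist {'mtx': [[294.07, 0.0, 313.7654], [0.0, 294.07, 198.8918], [0.0, 0.0, 1.0]], 'tool_from_camera': [[-0.001, 0.9625, 0.2713, 0.0697], [1.0, 0.0011, -0.0003, -0.0006], [-0.0005, 0.2713, -0.9625, -0.117], [0.0, 0.0, 0.0, 1.0]]}
{'clock': 0.1, 'qpos': array([ 1.08891284e+00,  8.79224341e-02,  1.37211362e+00,  2.21704765e-05,
        1.68361236e+00, -1.03103112e-01]), 'dq': array([-0.00027961, -0.00218834, -0.00457549, -0.00020275,  0.00064175,
        0.0019764 ]), 'tau': array([ 2.49043282e-03, -3.53013217e+01, -3.14219928e+01, -9.95733672e-05,
        7.87766010e-03, -4.30023283e-05]), 'tool_pos': array([0.20319701, 0.51065871, 0.25522821]), 'ee_rot': array([-3.06927604e-04,  1.88258706e-01,  9.82118935e-01, -9.81047359e-04]), 'contact_force': array([-0.87279834,  0.16988626, -0.39428068]), 'ft_torque': array([-0.00754381,  0.00258976,  0.00834719]), 'grip_width': 0.08513545722111712}
```

View pics/s1.png

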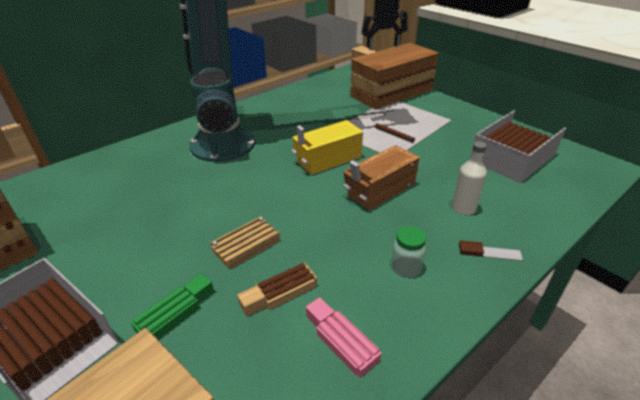

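View pics/t1.png

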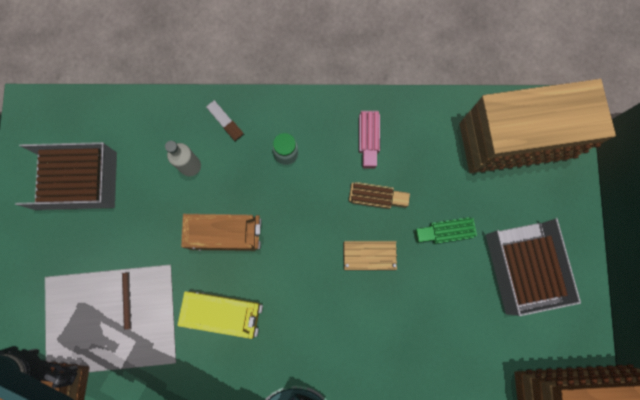

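The mould candidates are the filled mould (378,195), the pink one (370,138), the green one (446,230) and the empty one (370,255). The case candidates are brown (220,232) and yellow (219,314), with a tall box at (395,72) in the scene view. I choose mould (378,195) and case (220,232), and will check both in close crops.

```bash
python3 - <<'E'
from h import *
crop('t1',170,170,290,260,6,'c1'); crop('t1',330,170,450,260,6,'c2'); crop('s1',330,135,430,215,7,'c3')
E
```

```text
(no output)
```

View pics/c1.png

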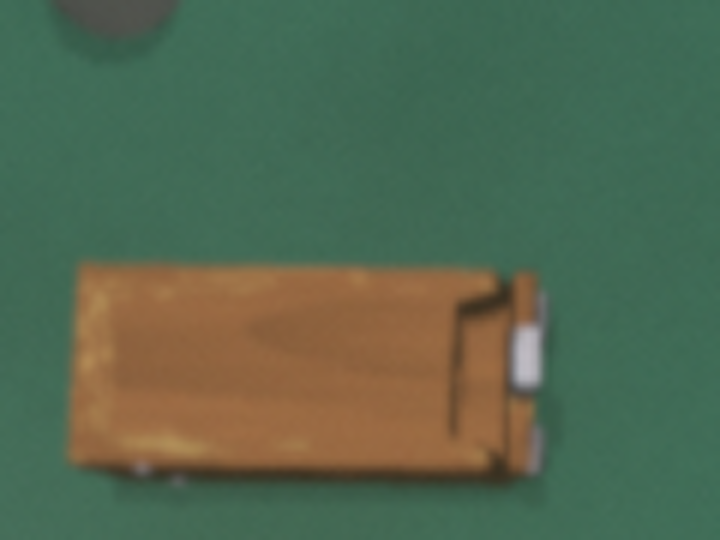

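View pics/c2.png

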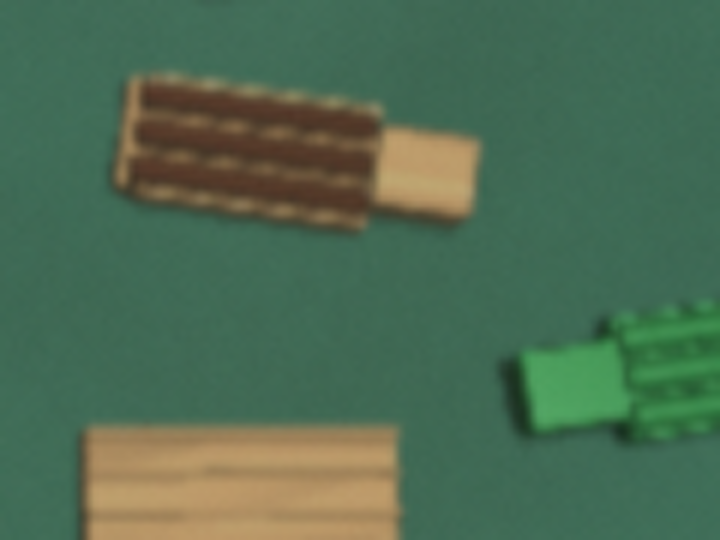

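View pics/c3.png

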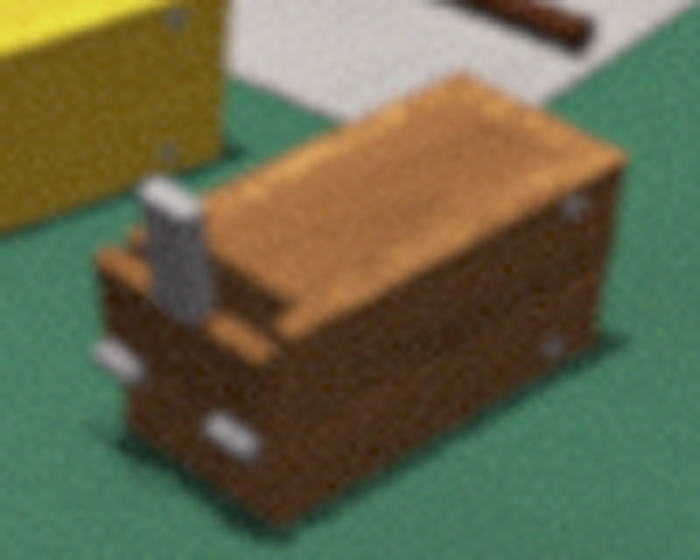

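```bash
cat >> h.py <<'E'
def ray(name,u,v,z):
    c=viewer.get_calibration(name); K=np.array(c['mtx']);P=np.array(c['pose'])
    r=P[:3,:3]@np.array([(u-K[0,2])/K[0,0],-(v-K[1,2])/K[1,1],-1]); o=P[:3,3]
    return o+r*(z-o[2])/r[2]
def cloud(name,d,s=None):
    c=viewer.get_calibration(name); K=np.array(c['mtx'])
    v,u=np.mgrid[:400,:640]
    p=np.stack([(u-K[0,2])/K[0,0]*d,-(v-K[1,2])/K[1,1]*d,-d],-1)
    if name=='wrist':
        T=np.array(c['tool_from_camera']); q=s['ee_rot']
        from scipy.spatial.transform import Rotation as R
        p=p@T[:3,:3].T+T[:3,3]; return R.from_quat(q[[1,2,3,0]]).apply(p.reshape(-1,3)).reshape(p.shape)+s['tool_pos']
    P=np.array(c['pose']); return p@P[:3,:3].T+P[:3,3]
E
python3 - <<'E'
from h import *
np.set_printoptions(precision=4,suppress=True)
f=lambda x,y,u0,v0,z:ray('top',u0+x/6,v0+y/6,z)
print('case');
for x,y in[(78,262),(68,460),(500,268),(505,468)]:print(f(x,y,170,170,.088))
print('tab top',[f(x,y,170,170,.136) for x,y in[(513,325),(541,325),(540,392),(510,392)]])
print('flap panel',[f(x,y,170,170,.088) for x,y in[(538,272),(530,472)]])
print('handle')
for x,y in[(385,125),(480,140),(465,218),(372,207)]:print(f(x,y,330,170,.034))
print('body')
for x,y in[(382,104),(363,230),(135,75),(116,188)]:print(f(x,y,330,170,.026))
d=np.load('pics/t1.npy'); W=cloud('top',d)
for u,v in[(215,230),(258,229),(400,199),(370,195),(380,190),(300,260)]: print(u,v,W[v,u])
# case points
m=(W[...,2]>.08)&(W[...,2]<.095)
m[:,:175]=0;m[:,270:]=0;m[:205]=0;m[260:]=0
pts=W[m][:,:2].astype(np.float32);print(len(pts),cv2.minAreaRect(pts))
m=np.zeros_like(m);m[170:220,335:420]=1;m&=(W[...,2]>.018)
pts=W[m][:,:2].astype(np.float32);print(len(pts),cv2.minAreaRect(pts))
E
```

```text
case
[0.5515 0.2928 0.088 ]
[0.4659 0.2932 0.088 ]
[0.5494 0.1106 0.088 ]
[0.4629 0.1065 0.088 ]
tab top [array([0.5179, 0.0985, 0.136 ]), array([0.5179, 0.0869, 0.136 ]), array([0.49  , 0.0867, 0.136 ]), array([0.49  , 0.0991, 0.136 ])]
flap panel [array([0.5477, 0.0942, 0.088 ]), array([0.4612, 0.0958, 0.088 ])]
handle
[ 0.6248 -0.2645  0.034 ]
[ 0.6179 -0.3075  0.034 ]
[ 0.582  -0.2997  0.034 ]
[ 0.5869 -0.2578  0.034 ]
body
[ 0.6363 -0.2646  0.026 ]
[ 0.5777 -0.2547  0.026 ]
[ 0.6495 -0.1517  0.026 ]
[ 0.5969 -0.1426  0.026 ]
215 230 [0.5091 0.2085 0.0881]
258 229 [0.5057 0.092  0.1362]
400 199 [ 0.6026 -0.2802  0.0319]
370 195 [ 0.6133 -0.1986  0.0327]
380 190 [ 0.6265 -0.2256  0.0362]
300 260 [ 0.4382 -0.0083  0.0011]
2266 ((0.5057739019393921, 0.19499453902244568), (0.19838841259479523, 0.08894703537225723), 88.6919174194336)
1109 ((0.48446258902549744, -0.1820642203092575), (0.16256913542747498, 0.3363606333732605), 71.77934265136719)
```

The crops confirm the choice: brown wooden case with its flap slightly ajar and steel tab up, and the light-wood mould with dark cigars and its handle at the right. Depth agrees with the given heights (roof 0.088, tab 0.136). First I turn the tool to the case's direction.

>>> {"name": "jog_arm", "arguments": {
  "increments": [
    {"rz":8.5},
    {"rz":8.5},
    {"rz":8.5},
    {"rz":8.5},
    {"rz":8.5}
  ]
}}

```text
validation failed for argument at $.in...
```

>>> {"name": "jog_arm", "arguments": {
  "increments": [
    {"rz":8.5},
    {"rz":8.5},
    {"rz":8.5},
    {"rz":1},
    {}
  ]
}}

```text
validation failed for argument at $.in...
```

>>> {"name": "jog_arm", "arguments": {
  "increments": [
    {"dx":0,"dy":0,"dz":0,"rx":0,"ry":0,"rz":8.5,"fingers":1},
    {"dx":0,"dy":0,"dz":0,"rx":0,"ry":0,"rz":8.5,"fingers":1},
    {"dx":0,"dy":0,"dz":0,"rx":0,"ry":0,"rz":8.5,"fingers":1},
    {"dx":0,"dy":0,"dz":0,"rx":0,"ry":0,"rz":8.5,"fingers":1},
    {"dx":0,"dy":0,"dz":0,"rx":0,"ry":0,"rz":8.5,"fingers":1}
  ]
}}

```text
clock: 0.6
tool_pos: [0.2033, 0.5108, 0.2556]
ee_rot: [0.0, 0.534, 0.845, -0.001]
contact_force: [0.3, 0.7, 0.0]
grip_width: 0.0852
```

>>> {"name": "jog_arm", "arguments": {
  "increments": [
    {"dx":0,"dy":0,"dz":0,"rx":0,"ry":0,"rz":8.5,"fingers":1},
    {"dx":0,"dy":0,"dz":0,"rx":0,"ry":0,"rz":8.5,"fingers":1},
    {"dx":0,"dy":0,"dz":0,"rx":0,"ry":0,"rz":8.5,"fingers":1},
    {"dx":-45,"dy":28,"dz":0,"rx":0,"ry":0,"rz":0.7,"fingers":1},
    {"dx":-45,"dy":28,"dz":0,"rx":0,"ry":0,"rz":0,"fingers":1}
  ]
}}

```text
clock: 1.1
tool_pos: [0.256, 0.4255, 0.2552]
ee_rot: [0.0, 0.708, 0.706, -0.001]
contact_force: [1.4, 0.4, -0.2]
grip_width: 0.0858
```

>>> {"name": "jog_arm", "arguments": {
  "increments": [
    {"dx":-40,"dy":28,"dz":0,"rx":0,"ry":0,"rz":0,"fingers":1},
    {"dx":-40,"dy":28,"dz":0,"rx":0,"ry":0,"rz":0,"fingers":1},
    {"dx":-40,"dy":28,"dz":0,"rx":0,"ry":0,"rz":0,"fingers":1},
    {"dx":-40,"dy":28,"dz":0,"rx":0,"ry":0,"rz":0,"fingers":1},
    {"dx":-40,"dy":28,"dz":0,"rx":0,"ry":0,"rz":0,"fingers":1}
  ]
}}

```text
clock: 1.6
tool_pos: [0.3952, 0.2233, 0.256]
ee_rot: [-0.0, 0.71, 0.705, -0.0]
contact_force: [0.9, -0.1, -0.0]
grip_width: 0.0854
```

>>> {"name": "jog_arm", "arguments": {
  "increments": [
    {"dx":-40,"dy":28,"dz":0,"rx":0,"ry":0,"rz":0,"fingers":1},
    {"dx":-40,"dy":28,"dz":0,"rx":0,"ry":0,"rz":0,"fingers":1},
    {"dx":-40,"dy":28,"dz":0,"rx":0,"ry":0,"rz":0,"fingers":1},
    {"dx":-40,"dy":28,"dz":0,"rx":0,"ry":0,"rz":0,"fingers":1},
    {"dx":0,"dy":0,"dz":0,"rx":0,"ry":0,"rz":0,"fingers":1}
  ]
}}

```text
clock: 2.1
tool_pos: [0.5076, 0.0594, 0.2549]
ee_rot: [0.0, 0.712, 0.702, -0.001]
contact_force: [-0.6, 0.4, 0.1]
grip_width: 0.0855
```

```bash
python3 - <<'E'
from h import *
s,p,d=cap('wrist','w1');print(s['tool_pos'],s['ee_rot'],s['contact_force'])
np.save('pics/w1s.npy',np.r_[s['tool_pos'],s['ee_rot']])
E
```

```text
[0.50762854 0.0593958  0.25487114] [ 3.63027230e-04  7.12264624e-01  7.01909769e-01 -1.28472789e-03] [-0.58244678  0.42988215  0.1219245 ]
```

View pics/w1.png

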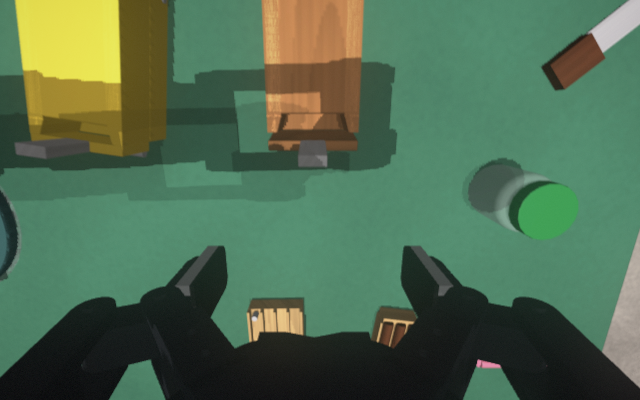

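```bash
python3 - <<'E'
from h import *
np.set_printoptions(precision=4,suppress=True)
a=np.load('pics/w1s.npy');s=dict(tool_pos=a[:3],ee_rot=a[3:]);d=np.load('pics/w1.npy')
W=cloud('wrist',d,s);np.save('pics/w1W.npy',W)
print('row90 x edges');
for r in(5,30,60,90):
    g=np.where(W[r,240:390,2]>.08)[0]+240; print(r,g[0],g[-1],W[r,g[0]],W[r,g[-1]])
for r in range(110,172,4): print(r,W[r,312],W[r,280])
m=(W[...,2]>.115);m[:,:290]=0;m[:,340:]=0;m[:130]=0;m[180:]=0
P=W[m];print(len(P),P.min(0),P.max(0),np.median(P,0))
crop('w1',250,90,380,180,6,'c4')
E
```

```text
row90 x edges
5 249 363 [0.5077 0.1282 0.3717] [0.5507 0.2179 0.0859]
30 263 362 [0.4647 0.1998 0.0875] [0.5502 0.1984 0.0876]
60 265 361 [0.4649 0.1761 0.0872] [0.5499 0.1747 0.0877]
90 266 359 [0.4643 0.1511 0.0872] [0.5488 0.1497 0.0877]
110 [0.5058 0.133  0.0863] [0.4761 0.1335 0.0861]
114 [0.5055 0.1297 0.0399] [0.476  0.1299 0.0871]
118 [0.5054 0.1255 0.0387] [0.4759 0.1264 0.0874]
122 [0.5053 0.1213 0.0379] [0.4749 0.1226 0.08  ]
126 [0.5052 0.117  0.0388] [0.4736 0.1186 0.0702]
130 [ 0.5049  0.1109 -0.    ] [0.4725 0.1143 0.062 ]
134 [0.5053 0.1096 0.0588] [0.4721 0.1102 0.0604]
138 [0.5053 0.1068 0.0761] [0.4737 0.1072 0.0759]
142 [0.5054 0.1043 0.0927] [0.4748 0.1043 0.0871]
146 [0.5054 0.1019 0.1061] [0.4746 0.1005 0.087 ]
150 [0.5055 0.0997 0.118 ] [0.4743 0.0965 0.0855]
154 [0.5055 0.0979 0.1305] [0.4641 0.0822 0.0006]
158 [0.5055 0.095  0.1337] [ 0.4638  0.077  -0.0002]
162 [0.5055 0.0918 0.1334] [ 0.4635  0.0719 -0.0009]
166 [0.5054 0.0883 0.1323] [ 0.4631  0.0666 -0.0018]
170 [ 0.504   0.0607 -0.0021] [ 0.4629  0.0614 -0.0019]
529 [0.4939 0.0881 0.1151] [0.5179 0.1282 0.3717] [0.5063 0.0952 0.1328]
```

View pics/c4.png

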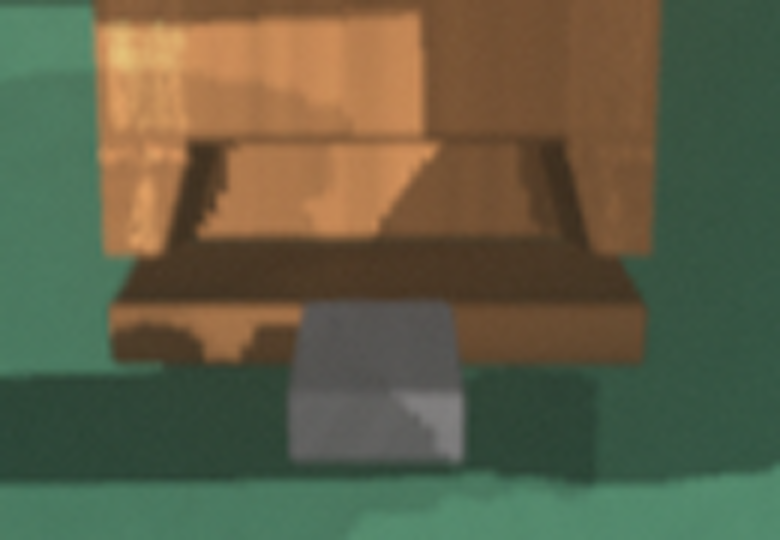

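The picture shows the case mouth at (312,135), the notch behind the flap and the tab top at (313,160). The flap is ajar by about 9°, with the hinge at about (0.506, 0.113, 0.040). Next I pinch the tab from above.

>>> {"name": "jog_arm", "arguments": {
  "increments": [
    {"dx":36,"dy":-2,"dz":20,"rx":0,"ry":0,"rz":0,"fingers":1},
    {"dx":0,"dy":0,"dz":40,"rx":0,"ry":0,"rz":0,"fingers":1},
    {"dx":0,"dy":0,"dz":40,"rx":0,"ry":0,"rz":0,"fingers":1},
    {"dx":0,"dy":0,"dz":30,"rx":0,"ry":0,"rz":0,"fingers":1},
    {"dx":0,"dy":0,"dz":0,"rx":0,"ry":0,"rz":0,"fingers":1}
  ]
}}

```text
clock: 2.65
tool_pos: [0.4992, 0.1014, 0.1208]
ee_rot: [-0.004, 0.709, 0.705, -0.004]
contact_force: [-1.2, 0.0, -0.1]
grip_width: 0.0849
```

>>> {"name": "jog_arm", "arguments": {
  "increments": [
    {"dx":0,"dy":0,"dz":0,"rx":0,"ry":0,"rz":0,"fingers":-1},
    {"dx":0,"dy":0,"dz":0,"rx":0,"ry":0,"rz":0,"fingers":-1},
    {"dx":0,"dy":0,"dz":0,"rx":0,"ry":0,"rz":0,"fingers":-1},
    {"dx":0,"dy":0,"dz":0,"rx":0,"ry":0,"rz":0,"fingers":-1},
    {"dx":0,"dy":0,"dz":0,"rx":0,"ry":0,"rz":0,"fingers":-1}
  ]
}}

```text
clock: 3.15
tool_pos: [0.5068, 0.1004, 0.1287]
ee_rot: [0.003, 0.71, 0.705, 0.003]
contact_force: [5.7, 0.1, 2.0]
grip_width: 0.0228
```

>>> {"name": "jog_arm", "arguments": {
  "increments": [
    {"dx":0,"dy":0,"dz":0,"rx":0,"ry":0,"rz":0,"fingers":-1},
    {"dx":0,"dy":0,"dz":0,"rx":0,"ry":0,"rz":0,"fingers":-1},
    {"dx":0,"dy":0,"dz":0,"rx":0,"ry":0,"rz":0,"fingers":-1}
  ]
}}

```text
clock: 3.45
tool_pos: [0.5068, 0.1004, 0.1288]
ee_rot: [0.003, 0.71, 0.705, 0.003]
contact_force: [5.9, 1.5, 2.2]
grip_width: 0.0231
```

The grip width of 23 mm matches the 24 mm tab. Next I swing it down along the arc, about 84 mm radius.

>>> {"name": "jog_arm", "arguments": {
  "increments": [
    {"dx":-11.5,"dy":0,"dz":2.5,"rx":0,"ry":0,"rz":0,"fingers":-1},
    {"dx":-11,"dy":0,"dz":4,"rx":0,"ry":0,"rz":0,"fingers":-1},
    {"dx":-10.5,"dy":0,"dz":6,"rx":0,"ry":0,"rz":0,"fingers":-1},
    {"dx":-9.5,"dy":0,"dz":7,"rx":0,"ry":0,"rz":0,"fingers":-1},
    {"dx":0,"dy":0,"dz":0,"rx":0,"ry":0,"rz":0,"fingers":-1}
  ]
}}

```text
clock: 3.95
tool_pos: [0.5064, 0.0577, 0.1095]
ee_rot: [0.002, 0.71, 0.704, 0.004]
contact_force: [2.8, 0.8, 3.6]
grip_width: 0.023
```

```bash
python3 - <<'E'
from h import *
s=ctrl.observe();print(s['tool_pos'],s['contact_force'],s['grip_width'],s['ft_torque'])
s,p,d=cap('wrist','w2')
E
```

```text
[0.5063739  0.0577294  0.10947251] [2.77126091 0.84419153 3.55010162] 0.023020437432644147 [ 0.46267957 -0.43826984  0.02643981]
```

View pics/w2.png

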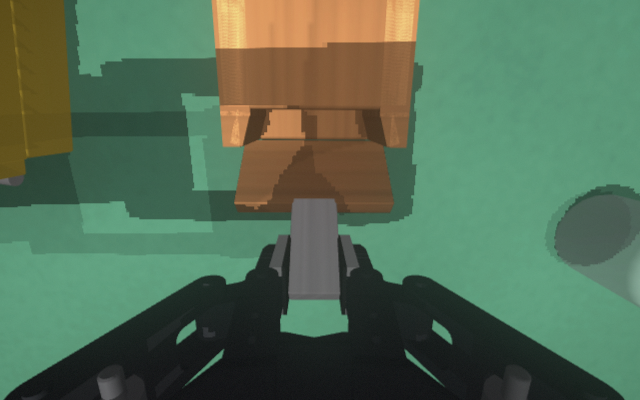

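The tab at (315,250) is held and the flap is about 45° open. I continue along the arc.

>>> {"name": "jog_arm", "arguments": {
  "increments": [
    {"dx":-8.5,"dy":0,"dz":8.5,"rx":0,"ry":0,"rz":0,"fingers":-1},
    {"dx":-7,"dy":0,"dz":9.5,"rx":0,"ry":0,"rz":0,"fingers":-1},
    {"dx":-5.5,"dy":0,"dz":10.5,"rx":0,"ry":0,"rz":0,"fingers":-1},
    {"dx":-4,"dy":0,"dz":11,"rx":0,"ry":0,"rz":0,"fingers":-1},
    {"dx":-2.5,"dy":0,"dz":11.5,"rx":0,"ry":0,"rz":0,"fingers":-1}
  ]
}}

```text
clock: 4.5
tool_pos: [0.5061, 0.0294, 0.0585]
ee_rot: [0.003, 0.71, 0.704, 0.002]
contact_force: [2.8, -1.3, 6.3]
grip_width: 0.0232
```

>>> {"name": "jog_arm", "arguments": {
  "increments": [
    {"dx":0,"dy":0,"dz":10,"rx":0,"ry":0,"rz":0,"fingers":-1},
    {"dx":0,"dy":0,"dz":2,"rx":0,"ry":0,"rz":0,"fingers":-1},
    {"dx":0,"dy":0,"dz":2,"rx":0,"ry":0,"rz":0,"fingers":-1},
    {"dx":0,"dy":0,"dz":0,"rx":0,"ry":0,"rz":0,"fingers":-1}
  ]
}}

```text
clock: 4.9
tool_pos: [0.506, 0.0287, 0.044]
ee_rot: [0.003, 0.71, 0.704, 0.001]
contact_force: [4.1, -6.7, 5.5]
grip_width: 0.0229
```

```bash
python3 - <<'E'
from h import *
s=ctrl.observe();print(s['tool_pos'],s['contact_force'],s['grip_width'],s['ft_torque'])
s,p,d=cap('wrist','w3')
W=cloud('wrist',d,s)
for r in range(60,330,6): print(r,W[r,312],W[r,270])
E
```

```text
[0.50602627 0.02869847 0.04396351] [ 4.07735983 -6.71571338  5.51275211] 0.02286487222931981 [-0.32849361 -0.55955845 -0.16004898]
60 [0.50506719 0.11784844 0.03814039] [0.48897796 0.11804753 0.03769083]
66 [0.50504237 0.11557838 0.03920838] [0.48890525 0.1158933  0.03794066]
72 [0.50502405 0.11368494 0.03751618] [0.48871697 0.11384269 0.03730527]
78 [0.50499714 0.11129514 0.03948543] [0.48892206 0.11140141 0.03969643]
84 [0.5049761  0.10921905 0.03866668] [0.48868591 0.10934868 0.0387109 ]
90 [0.50495151 0.10695677 0.03957705] [0.48863254 0.10712777 0.03912672]
96 [0.50492776 0.104733   0.04000603] [0.48853374 0.1049193  0.03920487]
102 [0.504906   0.10256419 0.03891289] [0.48845567 0.10268348 0.03944502]
108 [0.50488248 0.1003101  0.03875648] [0.48835818 0.10043611 0.0395469 ]
114 [0.50485755 0.09802159 0.03973145] [0.48824565 0.098169   0.03954571]
120 [0.50483351 0.09573034 0.03971176] [0.48824023 0.09588838 0.04033486]
126 [0.50480859 0.09345079 0.04078174] [0.48805239 0.09356944 0.03980032]
132 [0.50478437 0.09110768 0.04036415] [0.48798097 0.09124944 0.04011981]
138 [0.5047597
[... 1758 characters left out ...]
0.02739129 0.04195562] [0.48877674 0.04078695 0.06429525]
282 [0.50408258 0.02442256 0.04213271] [0.4892879  0.04063047 0.06810034]
288 [0.50404971 0.02128933 0.0421003 ] [0.48968324 0.04016861 0.07116709]
294 [0.50401751 0.01823616 0.04224949] [0.4903066  0.04071081 0.07554097]
300 [ 0.50370795 -0.01503287 -0.00094118] [0.49208363 0.0461059  0.08661069]
306 [ 5.03664784e-01 -1.91034669e-02 -4.73915973e-04] [0.49249218 0.04621953 0.0895652 ]
312 [ 5.03618116e-01 -2.35470627e-02 -4.60975888e-04] [0.49269303 0.04554391 0.0912835 ]
318 [ 0.50356505 -0.02867009 -0.00124581] [0.4931227  0.04593972 0.09429032]
324 [ 5.03522749e-01 -3.26299963e-02 -4.61667937e-04] [0.49339965 0.04574981 0.09639016]
```

View pics/w3.png

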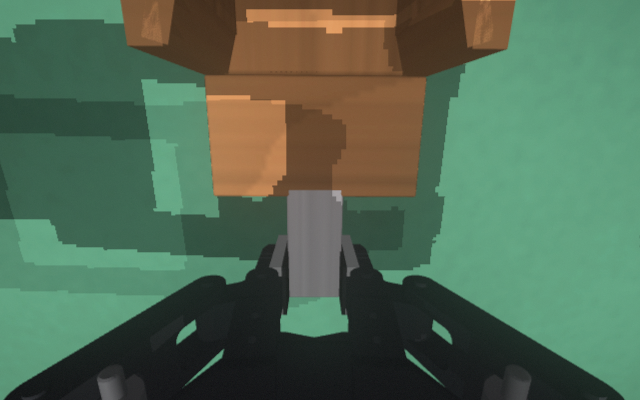

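>>> {"name": "jog_arm", "arguments": {
  "increments": [
    {"dx":0,"dy":0,"dz":2,"rx":0,"ry":0,"rz":0,"fingers":-1},
    {"dx":0,"dy":0,"dz":2,"rx":0,"ry":0,"rz":0,"fingers":-1},
    {"dx":0,"dy":0,"dz":0,"rx":0,"ry":0,"rz":0,"fingers":-1}
  ]
}}

```text
clock: 5.25
tool_pos: [0.5061, 0.0288, 0.0409]
ee_rot: [0.003, 0.71, 0.704, 0.001]
contact_force: [1.1, -3.3, 9.5]
grip_width: 0.023
```

>>> {"name": "jog_arm", "arguments": {
  "increments": [
    {"dx":0,"dy":0,"dz":2,"rx":0,"ry":0,"rz":0,"fingers":-1},
    {"dx":0,"dy":0,"dz":1,"rx":0,"ry":0,"rz":0,"fingers":-1},
    {"dx":0,"dy":0,"dz":0,"rx":0,"ry":0,"rz":0,"fingers":-1}
  ]
}}

```text
clock: 5.55
tool_pos: [0.5063, 0.0288, 0.0407]
ee_rot: [0.003, 0.71, 0.704, 0.001]
contact_force: [-5.8, -4.4, 22.8]
grip_width: 0.0227
```

```bash
python3 - <<'E'
from h import *
s,p,d=cap('wrist','w4');W=cloud('wrist',d,s)
m=np.zeros((400,640),bool);m[85:185,225:400]=1;m[200:285,300:325]=1
P=W[m];A=np.c_[P[:,1],P[:,0],np.ones(len(P))];c=np.linalg.lstsq(A,P[:,2],rcond=None)[0]
print(s['tool_pos'],s['contact_force'],'slope deg',np.degrees(np.arctan(c[:2])),P[:,2].mean())
g=W[100:200,60:130].reshape(-1,3);g=W[...,:][(abs(W[...,2])<.006)]
c=np.linalg.lstsq(np.c_[g[:,1],g[:,0],np.ones(len(g))],g[:,2],rcond=None)[0];print('bench',np.degrees(np.arctan(c[:2])),g[:,2].mean())
E
```

```text
[0.50625433 0.02884181 0.04070102] [-5.75680069 -4.41224521 22.83297965] slope deg [1.32830565 0.00162728] 0.039778891197369666
bench [0.03784978 0.0155378 ] -0.0006898533562267149
```

The flap is level at its stop: the slope has gone past level and the force rises on pressing. I release, lift and go to the mould.

>>> {"name": "jog_arm", "arguments": {
  "increments": [
    {"dx":0,"dy":0,"dz":-3,"rx":0,"ry":0,"rz":0,"fingers":1},
    {"dx":0,"dy":0,"dz":0,"rx":0,"ry":0,"rz":0,"fingers":1},
    {"dx":0,"dy":0,"dz":0,"rx":0,"ry":0,"rz":0,"fingers":1},
    {"dx":0,"dy":0,"dz":-30,"rx":0,"ry":0,"rz":0,"fingers":1},
    {"dx":0,"dy":0,"dz":-45,"rx":0,"ry":0,"rz":0,"fingers":1}
  ]
}}

```text
clock: 6.1
tool_pos: [0.5, 0.0305, 0.109]
ee_rot: [-0.004, 0.71, 0.705, -0.004]
contact_force: [0.6, -1.0, 0.0]
grip_width: 0.0853
```

>>> {"name": "jog_arm", "arguments": {
  "increments": [
    {"dx":0,"dy":0,"dz":-45,"rx":0,"ry":0,"rz":0,"fingers":1},
    {"dx":-42,"dy":12,"dz":-35,"rx":0,"ry":0,"rz":0,"fingers":1},
    {"dx":-42,"dy":12,"dz":0,"rx":0,"ry":0,"rz":0,"fingers":1},
    {"dx":-42,"dy":12,"dz":0,"rx":0,"ry":0,"rz":0,"fingers":1},
    {"dx":-42,"dy":12,"dz":0,"rx":0,"ry":0,"rz":0,"fingers":1}
  ]
}}

```text
clock: 6.6
tool_pos: [0.5489, -0.1347, 0.1884]
ee_rot: [-0.001, 0.709, 0.705, -0.0]
contact_force: [1.3, 0.8, 0.4]
grip_width: 0.0853
```

>>> {"name": "jog_arm", "arguments": {
  "increments": [
    {"dx":-42,"dy":12,"dz":0,"rx":0,"ry":0,"rz":0,"fingers":1},
    {"dx":-42,"dy":12,"dz":0,"rx":0,"ry":0,"rz":0,"fingers":1},
    {"dx":-42,"dy":12,"dz":0,"rx":0,"ry":0,"rz":0,"fingers":1},
    {"dx":-42,"dy":12,"dz":0,"rx":0,"ry":0,"rz":7.6,"fingers":1},
    {"dx":0,"dy":0,"dz":0,"rx":0,"ry":0,"rz":0,"fingers":1}
  ]
}}

```text
clock: 7.1
tool_pos: [0.5952, -0.307, 0.1856]
ee_rot: [-0.001, 0.757, 0.653, -0.001]
contact_force: [0.6, 0.0, -0.2]
grip_width: 0.0854
```

```bash
python3 - <<'E'
from h import *
s,p,d=cap('wrist','w5');print(s['tool_pos'],s['ee_rot'],s['dq'])
np.save('pics/w5s.npy',np.r_[s['tool_pos'],s['ee_rot']])
E
```

```text
[ 0.59521283 -0.30696376  0.18556509] [-0.00119247  0.75704634  0.65335847 -0.00145722] [ 0.0598256  -0.05501761  0.06553399  0.05530511  0.04100599 -0.04860624]
```

View pics/w5.png

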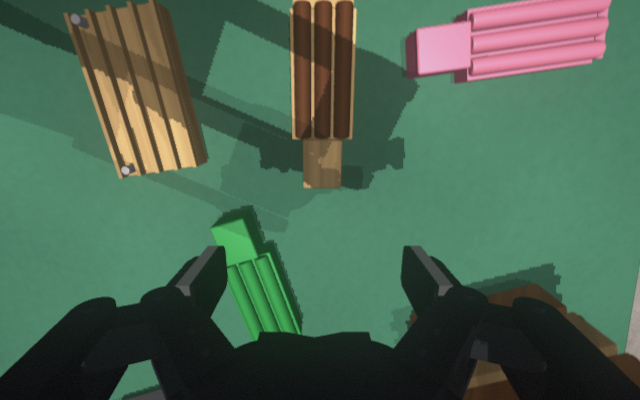

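```bash
python3 - <<'E'
from h import *
np.set_printoptions(precision=4,suppress=True)
s,p,d=cap('wrist','w6');print(s['tool_pos'],s['ee_rot'],s['dq'].max())
W=cloud('wrist',d,s)
hsv=cv2.cvtColor(p,cv2.COLOR_RGB2HSV)
print(hsv[160,320],hsv[250,235])
m=np.zeros((400,640),bool);m[0:200,280:365]=1;m&=(W[...,2]>.022)&(W[...,2]<.05)
P=W[m];print('mould',len(P),cv2.minAreaRect((P[:,:2]*1000).astype(np.float32)))
h=np.zeros_like(m);h[143:200,280:365]=1;h&=m
P=W[h];print('handle',len(P),P[:,2].mean(),cv2.minAreaRect((P[:,:2]*1000).astype(np.float32)))
b=np.zeros_like(m);b[0:136,280:365]=1;b&=m
P=W[b];print('body',len(P),P[:,2].mean(),P.min(0),P.max(0),cv2.minAreaRect((P[:,:2]*1000).astype(np.float32)))
for r in range(20,190,15):
    g=np.where(m[r])[0];
    if len(g):print(r,g[0],g[-1],W[r,g[0]],W[r,g[-1]],(W[r,g[0]]+W[r,g[-1]])/2)
g=(hsv[...,1]>150)&(hsv[...,0]>45)&(hsv[...,0]<75)&(W[...,2]>.015)&(W[...,2]<.06);g[:190]=0
P=W[g];print('green',len(P),P.min(0),P.max(0)); print(P[P[:,0].argmax()])
E
```

```text
[ 0.5951 -0.3041  0.186 ] [-0.0021  0.7557  0.6549 -0.0007] 0.04613696171633061
[ 18 109 141] [ 66 141 184]
mould 10730 ((613.2130737304688, -225.92303466796875), (160.0027618408203, 56.13617706298828), 81.515625)
handle 1864 0.03301849959605507 ((604.9871215820312, -282.91943359375), (44.87187957763672, 35.1985969543457), 81.43968963623047)
body 8449 0.03013989345187885 [ 0.5818 -0.2576  0.0226] [ 0.6507 -0.1439  0.0353] ((617.029296875, -200.34007263183594), (108.27059936523438, 56.13617706298828), 81.515625)
20 291 357 [ 0.5955 -0.1564  0.0253] [ 0.65   -0.1647  0.0266] [ 0.6227 -0.1605  0.0259]
35 292 356 [ 0.5945 -0.1677  0.0256] [ 0.6482 -0.1754  0.0249] [ 0.6213 -0.1716  0.0252]
50 292 356 [ 0.5925 -0.1789  0.0243] [ 0.6472 -0.1868  0.0239] [ 0.6198 -0.1828  0.0241]
65 292 355 [ 0.5906 -0.1908  0.0253] [ 0.6448 -0.1987  0.0253] [ 0.6177 -0.1948  0.0253]
80 292 355 [ 0.5886 -0.2028  0.0254] [ 0.6437 -0.2107  0.0245] [ 0.6162 -0.2068  0.025 ]
95 292 354 [ 0.5865 -0.215   0.0239] [ 0.6415 -0.2231  0.0245] [ 0.614  -0.2191  0.0242]
110 293 353 [ 0.5854 -0.2279  0.0246] [ 0.6393 -0.2357  0.0236] [ 0.6123 -0.2318  0.0241]
125 293 353 [ 0.5832 -0.241   0.0244] [ 0.6378 -0.2489  0.0242] [ 0.6105 -0.2449  0.0243]
140 293 352 [ 0.581  -0.2543  0.0244] [ 0.6353 -0.2621  0.0258] [ 0.6081 -0.2582  0.0251]
155 304 342 [ 0.5895 -0.2686  0.0328] [ 0.624  -0.2736  0.0322] [ 0.6067 -0.2711  0.0325]
170 304 341 [ 0.5873 -0.2825  0.0315] [ 0.6214 -0.2873  0.0326] [ 0.6044 -0.2849  0.032 ]
185 304 341 [ 0.5851 -0.2967  0.0317] [ 0.6198 -0.3018  0.0311] [ 0.6025 -0.2992  0.0314]
green 3060 [ 0.4891 -0.469   0.0155] [ 0.5536 -0.3249  0.0345]
[ 0.5536 -0.469   0.0201]
```

The mould measures 160.0 x 56.1 mm, exactly as described, at yaw 81.5° and centre (0.613,-0.226). In the picture its handle is at (322,163); green (255,270) and pink (510,45) are clear. I approach and settle above the handle.

>>> {"name": "jog_arm", "arguments": {
  "increments": [
    {"dx":8,"dy":3,"dz":40,"rx":0,"ry":0,"rz":0.3,"fingers":1},
    {"dx":8,"dy":3,"dz":40,"rx":0,"ry":0,"rz":0,"fingers":1},
    {"dx":0,"dy":0,"dz":20,"rx":0,"ry":0,"rz":0,"fingers":1},
    {"dx":0,"dy":0,"dz":0,"rx":0,"ry":0,"rz":0,"fingers":1},
    {"dx":0,"dy":0,"dz":0,"rx":0,"ry":0,"rz":0,"fingers":1}
  ]
}}

```text
clock: 7.7
tool_pos: [0.604, -0.2856, 0.0895]
ee_rot: [-0.0, 0.756, 0.655, 0.0]
contact_force: [0.4, 0.5, -0.1]
grip_width: 0.0852
```

>>> {"name": "jog_arm", "arguments": {
  "increments": [
    {"dx":0,"dy":0,"dz":0,"rx":0,"ry":0,"rz":0,"fingers":1},
    {"dx":0,"dy":0,"dz":0,"rx":0,"ry":0,"rz":0,"fingers":1}
  ]
}}

```text
clock: 7.9
tool_pos: [0.6051, -0.2873, 0.092]
ee_rot: [0.002, 0.756, 0.654, 0.001]
contact_force: [0.8, -0.7, 0.8]
grip_width: 0.0856
```

>>> {"name": "jog_arm", "arguments": {
  "increments": [
    {"dx":-2,"dy":0,"dz":30,"rx":0,"ry":0,"rz":0,"fingers":1},
    {"dx":0,"dy":0,"dz":20,"rx":0,"ry":0,"rz":0,"fingers":1},
    {"dx":0,"dy":0,"dz":8,"rx":0,"ry":0,"rz":0,"fingers":1},
    {"dx":0,"dy":0,"dz":0,"rx":0,"ry":0,"rz":0,"fingers":1},
    {"dx":0,"dy":0,"dz":0,"rx":0,"ry":0,"rz":0,"fingers":1}
  ]
}}

```text
clock: 8.4
tool_pos: [0.6045, -0.2894, 0.0327]
ee_rot: [0.001, 0.756, 0.654, 0.0]
contact_force: [-0.1, -0.6, 0.3]
grip_width: 0.0856
```

>>> {"name": "jog_arm", "arguments": {
  "increments": [
    {"dx":0,"dy":0,"dz":0,"rx":0,"ry":0,"rz":0,"fingers":-1},
    {"dx":0,"dy":0,"dz":0,"rx":0,"ry":0,"rz":0,"fingers":-1},
    {"dx":0,"dy":0,"dz":0,"rx":0,"ry":0,"rz":0,"fingers":-1},
    {"dx":0,"dy":0,"dz":0,"rx":0,"ry":0,"rz":0,"fingers":-1},
    {"dx":0,"dy":0,"dz":0,"rx":0,"ry":0,"rz":0,"fingers":-1}
  ]
}}

```text
clock: 8.9
tool_pos: [0.6043, -0.2892, 0.0321]
ee_rot: [0.001, 0.756, 0.654, 0.0]
contact_force: [-0.1, -0.5, 2.5]
grip_width: 0.0349
```

```bash
python3 - <<'E'
from h import *
s,p,d=cap('wrist','w7');print(s['tool_pos'],s['ee_rot'],s['contact_force'],s['grip_width'])
E
```

```text
[ 0.6042902  -0.28921847  0.03211739] [9.76927217e-04 7.56459035e-01 6.54040266e-01 3.25213425e-04] [-0.05463692 -0.48296598  2.54116724] 0.03489220924663599
```

View pics/w7.png

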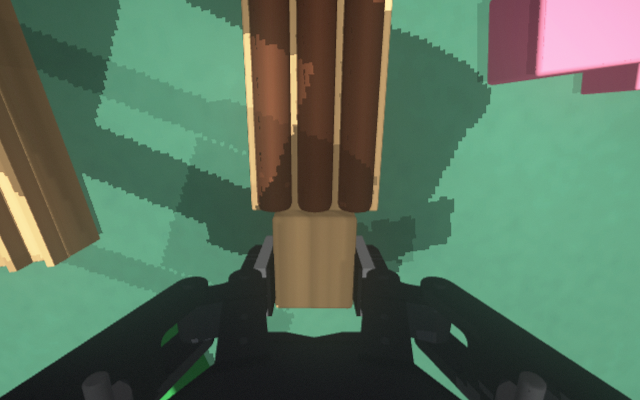

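The handle is gripped (35 mm). I lift and carry it to in front of the mouth.

>>> {"name": "jog_arm", "arguments": {
  "increments": [
    {"dx":0,"dy":0,"dz":-10,"rx":0,"ry":0,"rz":0,"fingers":-1},
    {"dx":0,"dy":0,"dz":-20,"rx":0,"ry":0,"rz":0,"fingers":-1},
    {"dx":0,"dy":0,"dz":-25,"rx":0,"ry":0,"rz":0,"fingers":-1},
    {"dx":0,"dy":0,"dz":-25,"rx":0,"ry":0,"rz":0,"fingers":-1},
    {"dx":0,"dy":0,"dz":-10,"rx":0,"ry":0,"rz":0,"fingers":-1}
  ]
}}

```text
clock: 9.45
tool_pos: [0.6046, -0.2893, 0.1242]
ee_rot: [0.002, 0.756, 0.654, 0.001]
contact_force: [-0.1, -0.1, -1.0]
grip_width: 0.0354
```

>>> {"name": "jog_arm", "arguments": {
  "increments": [
    {"dx":10,"dy":-7,"dz":0,"rx":0,"ry":0,"rz":0,"fingers":-1},
    {"dx":25,"dy":-16,"dz":0,"rx":0,"ry":0,"rz":0,"fingers":-1},
    {"dx":25,"dy":-16,"dz":0,"rx":0,"ry":0,"rz":0,"fingers":-1},
    {"dx":25,"dy":-16,"dz":0,"rx":0,"ry":0,"rz":0,"fingers":-1},
    {"dx":25,"dy":-16,"dz":0,"rx":0,"ry":0,"rz":0,"fingers":-1}
  ]
}}

```text
clock: 9.95
tool_pos: [0.5469, -0.1675, 0.1184]
ee_rot: [-0.002, 0.756, 0.654, -0.001]
contact_force: [-0.5, 0.3, -0.7]
grip_width: 0.035
```

>>> {"name": "jog_arm", "arguments": {
  "increments": [
    {"dx":25,"dy":-16,"dz":0,"rx":0,"ry":0,"rz":0,"fingers":-1},
    {"dx":25,"dy":-16,"dz":0,"rx":0,"ry":0,"rz":0,"fingers":-1},
    {"dx":25,"dy":-16,"dz":0,"rx":0,"ry":0,"rz":0,"fingers":-1},
    {"dx":15,"dy":-10,"dz":0,"rx":0,"ry":0,"rz":0,"fingers":-1},
    {"dx":11,"dy":-5,"dz":0,"rx":0,"ry":0,"rz":0,"fingers":-1}
  ]
}}

```text
clock: 10.45
tool_pos: [0.4997, -0.0591, 0.1196]
ee_rot: [-0.001, 0.756, 0.654, -0.001]
contact_force: [1.2, 0.3, -1.2]
grip_width: 0.0348
```

>>> {"name": "jog_arm", "arguments": {
  "increments": [
    {"dx":0,"dy":0,"dz":0,"rx":0,"ry":0,"rz":-3.8,"fingers":-1},
    {"dx":0,"dy":0,"dz":0,"rx":0,"ry":0,"rz":-3.8,"fingers":-1},
    {"dx":0,"dy":0,"dz":0,"rx":0,"ry":0,"rz":0,"fingers":-1},
    {"dx":0,"dy":0,"dz":0,"rx":0,"ry":0,"rz":0,"fingers":-1},
    {"dx":0,"dy":0,"dz":0,"rx":0,"ry":0,"rz":0,"fingers":-1}
  ]
}}

```text
clock: 10.95
tool_pos: [0.5016, -0.061, 0.1208]
ee_rot: [-0.0, 0.712, 0.702, -0.0]
contact_force: [0.1, 0.1, -1.8]
grip_width: 0.0353
```

```bash
python3 - <<'E'
from h import *
s,p,d=cap('wrist','w8');print(s['tool_pos'],s['ee_rot'],s['contact_force'],s['grip_width'])
np.save('pics/w8s.npy',np.r_[s['tool_pos'],s['ee_rot']])
E
```

```text
[ 0.50158142 -0.06096809  0.12079482] [-1.22140219e-04  7.11937780e-01  7.02242532e-01 -9.34273788e-05] [ 0.08421481  0.14319689 -1.81289059] 0.035261367274037225
```

View pics/w8.png

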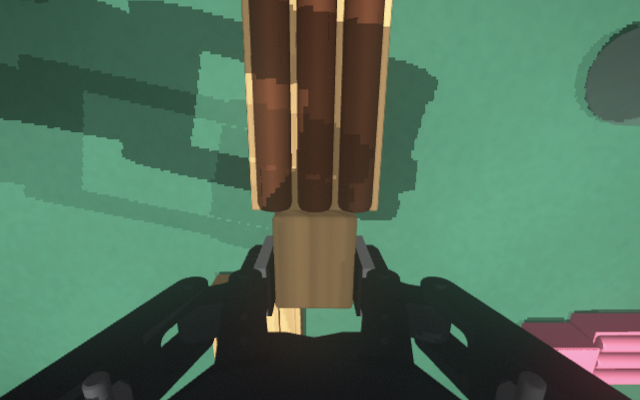

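```bash
cat >> h.py <<'E'
def mould(s,d,zlo,zhi):
    W=cloud('wrist',d,s); m=np.zeros((400,640),bool);m[0:300,235:400]=1
    m&=(W[...,2]>zlo)&(W[...,2]<zhi)
    out=[]
    for r in range(4,206,8):
        g=np.where(m[r])[0]
        if len(g)>60: out.append(np.r_[(W[r,g[0]]+W[r,g[-1]])/2,np.linalg.norm(W[r,g[-1]]-W[r,g[0]]),W[r,g[len(g)//2],2]])
    out=np.array(out); return W,out
E
python3 - <<'E'
from h import *
np.set_printoptions(precision=4,suppress=True)
a=np.load('pics/w8s.npy');s=dict(tool_pos=a[:3],ee_rot=a[3:]);d=np.load('pics/w8.npy')
W,o=mould(s,d,.095,.135);print(o)
c=np.polyfit(o[:,1],o[:,0],1);print('axis slope deg',np.degrees(np.arctan(c[0])),'x at .114',np.polyval(c,.114),'pitch',np.degrees(np.arctan(np.polyfit(o[:,1],o[:,4],1)[0])),np.degrees(np.arctan(np.polyfit(o[:,1],o[:,2],1)[0])))
P=W[220:295,290:340].reshape(-1,3);print('handle top',P.mean(0),np.degrees(np.arctan(np.polyfit(P[:,1],P[:,2],1)[0])))
E
```

```text
[[ 0.5029  0.0474  0.1138  0.0554  0.1224]
 [ 0.5028  0.0449  0.1133  0.0552  0.1231]
 [ 0.5028  0.0422  0.1137  0.0554  0.1222]
 [ 0.5026  0.0394  0.114   0.0552  0.1218]
 [ 0.5028  0.0369  0.1131  0.0556  0.1219]
 [ 0.5027  0.0342  0.1127  0.0558  0.1219]
 [ 0.5025  0.0312  0.1137  0.0549  0.1224]
 [ 0.5027  0.0283  0.1143  0.0551  0.123 ]
 [ 0.5023  0.0256  0.1134  0.0555  0.1218]
 [ 0.5024  0.0228  0.113   0.0556  0.1216]
 [ 0.5021  0.0198  0.1137  0.0553  0.1217]
 [ 0.5024  0.0168  0.1137  0.0553  0.1222]
 [ 0.5021  0.0137  0.1143  0.055   0.1226]
 [ 0.502   0.0107  0.1133  0.0558  0.1213]
 [ 0.5019  0.0076  0.1136  0.0553  0.1218]
 [ 0.5016  0.0044  0.1127  0.0556  0.1221]
 [ 0.502   0.0013  0.1139  0.0551  0.1229]
 [ 0.5016 -0.002   0.1137  0.0552  0.1223]
 [ 0.5018 -0.0053  0.1138  0.0551  0.1224]
 [ 0.5016 -0.0086  0.1134  0.0553  0.1218]
 [ 0.5014 -0.0121  0.1132  0.0558  0.1223]
 [ 0.5013 -0.0154  0.1137  0.0551  0.1225]
 [ 0.5015 -0.0191  0.113   0.0558  0.1217]
 [ 0.5014 -0.0224  0.114   0.055   0.1226]
 [ 0.5009 -0.026   0.1139  0.055   0.121 ]
 [ 0.5009 -0.0297  0.1137  0.0555  0.1212]]
axis slope deg 1.4229891144308267 x at .114 0.5046016491324946 pitch 0.35016055803086393 -0.06409018325399911
handle top [ 0.5009 -0.0512  0.1224] 11.30665241984741
```

```bash
python3 - <<'E'
from h import *
np.set_printoptions(precision=4,suppress=True)
W=np.load('pics/w1W.npy')
L=[];Rr=[]
for r in range(16,120,1):
    g=np.where((W[r,255:370,2]>.08)&(W[r,255:370,2]<.095))[0]+255
    L.append(W[r,g[0]]);Rr.append(W[r,g[-1]])
L=np.array(L);Rr=np.array(Rr)
for Q in(L,Rr):
    c=np.polyfit(Q[:,1],Q[:,0],1);print(np.degrees(np.arctan(c[0])),np.polyval(c,.114))
p=cv2.imread('pics/w1.png')
s=np.load('pics/w1s.npy');print(s)
# inner walls in w4
d=np.load('pics/w4.npy')
crop('w4',110,0,530,210,1.9,'c5')
E
```

```text
0.8999567662923668 0.4635624967565484
0.9141643525654768 0.548615939273357
[ 0.5076  0.0594  0.2549  0.0004  0.7123  0.7019 -0.0013]
```

View pics/c5.png

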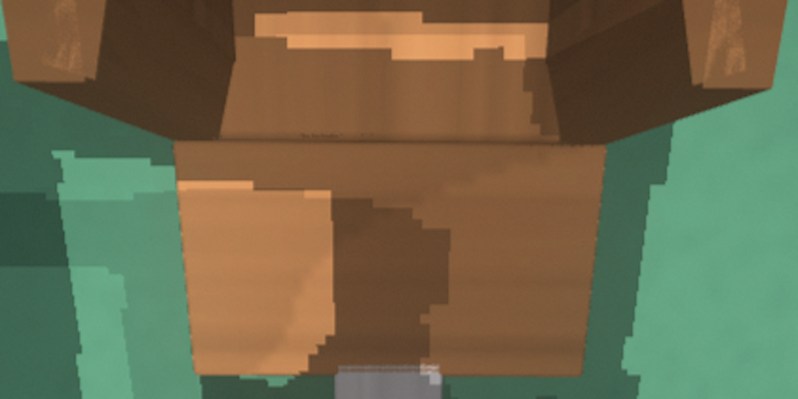

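The mould is level. Its axis is 0.5° and about 3 mm off the case axis, so I correct both and lower to just above the flap.

>>> {"name": "jog_arm", "arguments": {
  "increments": [
    {"dx":0,"dy":3,"dz":10,"rx":0,"ry":0,"rz":-0.5,"fingers":-1},
    {"dx":0,"dy":0,"dz":15,"rx":0,"ry":0,"rz":0,"fingers":-1},
    {"dx":0,"dy":0,"dz":12,"rx":0,"ry":0,"rz":0,"fingers":-1},
    {"dx":0,"dy":0,"dz":8,"rx":0,"ry":0,"rz":0,"fingers":-1},
    {"dx":0,"dy":0,"dz":0,"rx":0,"ry":0,"rz":0,"fingers":-1}
  ]
}}

```text
clock: 11.5
tool_pos: [0.5033, -0.0605, 0.074]
ee_rot: [-0.002, 0.708, 0.706, -0.001]
contact_force: [0.7, 0.5, -2.5]
grip_width: 0.0349
```

>>> {"name": "jog_arm", "arguments": {
  "increments": [
    {"dx":5,"dy":0,"dz":0,"rx":0,"ry":0,"rz":0,"fingers":-1},
    {"dx":10,"dy":0,"dz":0,"rx":0,"ry":0,"rz":0,"fingers":-1},
    {"dx":0,"dy":0,"dz":0,"rx":0,"ry":0,"rz":0,"fingers":-1},
    {"dx":0,"dy":0,"dz":0,"rx":0,"ry":0,"rz":0,"fingers":-1},
    {"dx":0,"dy":0,"dz":0,"rx":0,"ry":0,"rz":0,"fingers":-1}
  ]
}}

```text
clock: 12.0
tool_pos: [0.5048, -0.0457, 0.0765]
ee_rot: [0.0, 0.708, 0.706, 0.0]
contact_force: [-0.7, 0.1, -1.9]
grip_width: 0.0349
```

```bash
python3 - <<'E'
from h import *
np.set_printoptions(precision=4,suppress=True)
s,p,d=cap('wrist','w9');print(s['tool_pos'],s['ee_rot'],s['contact_force'],s['grip_width'])
W,o=mould(s,d,.06,.09)
c=np.polyfit(o[:,1],o[:,0],1);print(len(o),'axis slope deg',np.degrees(np.arctan(c[0])),'x at .114',np.polyval(c,.114),'z',o[:,2].mean(),o[:,4].mean())
s,p,d=cap('scene','s2');crop('s2',280,120,440,240,5,'c6')
cap('top','t2');crop('t2',230,200,390,270,5,'c7')
E
```

```text
[ 0.5048 -0.0457  0.0765] [0.0004 0.7082 0.706  0.0002] [-0.6507  0.055  -1.9452] 0.0348768120215048
26 axis slope deg 0.7573015096109815 x at .114 0.50568136470635 z 0.06936127931452371 0.0777934736586891
```

View pics/w9.png

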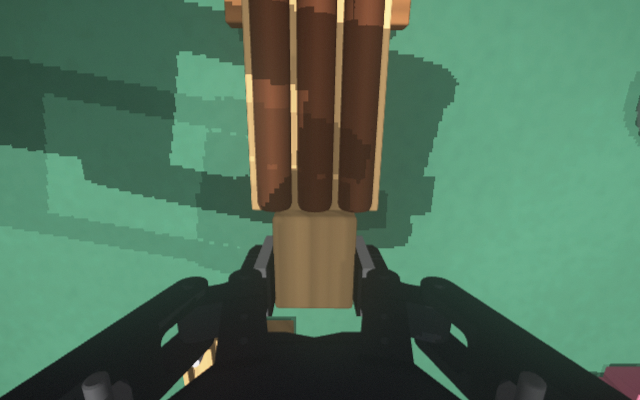

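View pics/c6.png

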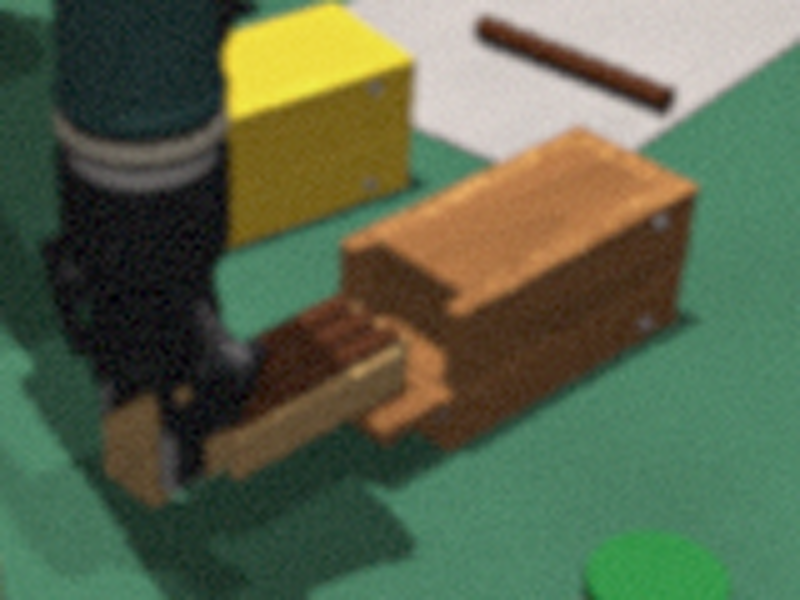

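View pics/c7.png

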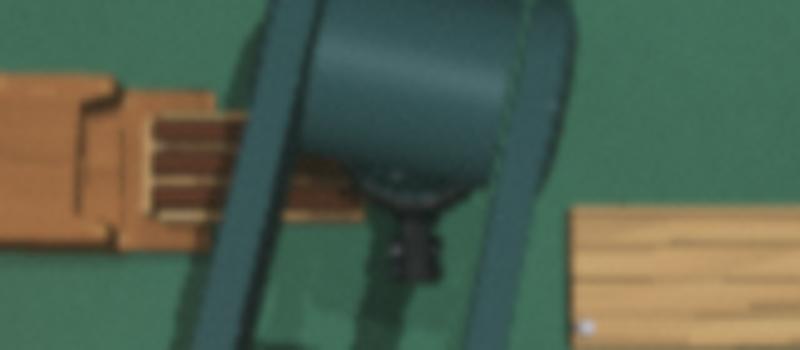

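The nose at crop (400,360) lines up with the mouth, within 1 mm in both views. I lower 2.5 mm and slide in.

>>> {"name": "jog_arm", "arguments": {
  "increments": [
    {"dx":0,"dy":0,"dz":2.5,"rx":0,"ry":0,"rz":0,"fingers":-1},
    {"dx":5,"dy":0,"dz":0,"rx":0,"ry":0,"rz":0,"fingers":-1},
    {"dx":8,"dy":0,"dz":0,"rx":0,"ry":0,"rz":0,"fingers":-1},
    {"dx":8,"dy":0,"dz":0,"rx":0,"ry":0,"rz":0,"fingers":-1},
    {"dx":8,"dy":0,"dz":0,"rx":0,"ry":0,"rz":0,"fingers":-1}
  ]
}}

```text
clock: 12.65
tool_pos: [0.5047, -0.0158, 0.0736]
ee_rot: [-0.0, 0.708, 0.706, 0.0]
contact_force: [0.8, 0.6, -2.1]
grip_width: 0.0349
```

>>> {"name": "jog_arm", "arguments": {
  "increments": [
    {"dx":8,"dy":0,"dz":0,"rx":0,"ry":0,"rz":0,"fingers":-1},
    {"dx":8,"dy":0,"dz":0,"rx":0,"ry":0,"rz":0,"fingers":-1},
    {"dx":0,"dy":0,"dz":0,"rx":0,"ry":0,"rz":0,"fingers":-1}
  ]
}}

```text
clock: 12.95
tool_pos: [0.5048, 0.0005, 0.0736]
ee_rot: [-0.0, 0.708, 0.706, 0.0]
contact_force: [0.1, 0.2, -1.9]
grip_width: 0.0349
```

>>> {"name": "jog_arm", "arguments": {
  "increments": [
    {"dx":12,"dy":0.2,"dz":0,"rx":0,"ry":0,"rz":0,"fingers":-1},
    {"dx":12,"dy":0.2,"dz":0,"rx":0,"ry":0,"rz":0,"fingers":-1},
    {"dx":12,"dy":0.1,"dz":0,"rx":0,"ry":0,"rz":0,"fingers":-1},
    {"dx":12,"dy":0.1,"dz":0,"rx":0,"ry":0,"rz":0,"fingers":-1},
    {"dx":0,"dy":0,"dz":0,"rx":0,"ry":0,"rz":0,"fingers":-1}
  ]
}}

```text
clock: 13.45
tool_pos: [0.5055, 0.0491, 0.0736]
ee_rot: [-0.0, 0.708, 0.707, 0.0]
contact_force: [0.5, -0.7, -2.3]
grip_width: 0.0349
```

>>> {"name": "jog_arm", "arguments": {
  "increments": [
    {"dx":12,"dy":0.2,"dz":0,"rx":0,"ry":0,"rz":0,"fingers":-1},
    {"dx":12,"dy":0.1,"dz":0,"rx":0,"ry":0,"rz":0,"fingers":-1},
    {"dx":12,"dy":0.2,"dz":0,"rx":0,"ry":0,"rz":0,"fingers":-1},
    {"dx":0,"dy":0,"dz":0,"rx":0,"ry":0,"rz":0,"fingers":-1}
  ]
}}

```text
clock: 13.85
tool_pos: [0.5061, 0.0849, 0.0736]
ee_rot: [-0.0, 0.708, 0.707, 0.0]
contact_force: [-0.1, 0.1, -1.5]
grip_width: 0.035
```

>>> {"name": "jog_arm", "arguments": {
  "increments": [
    {"dx":10,"dy":0.1,"dz":0,"rx":0,"ry":0,"rz":0,"fingers":-1},
    {"dx":0,"dy":0,"dz":1.5,"rx":0,"ry":0,"rz":0,"fingers":-1},
    {"dx":0,"dy":0,"dz":0,"rx":0,"ry":0,"rz":0,"fingers":0.2},
    {"dx":0,"dy":0,"dz":0,"rx":0,"ry":0,"rz":0,"fingers":0.2},
    {"dx":0,"dy":0,"dz":0,"rx":0,"ry":0,"rz":0,"fingers":0.2}
  ]
}}

```text
clock: 14.35
tool_pos: [0.5066, 0.093, 0.0724]
ee_rot: [0.0, 0.709, 0.706, 0.0]
contact_force: [0.6, -0.5, 0.4]
grip_width: 0.0512
```

```bash
python3 - <<'E'
from h import *
np.set_printoptions(precision=4,suppress=True)
s,p,d=cap('wrist','w10');print(s['tool_pos'],s['ee_rot'],s['contact_force'],s['grip_width'])
s,p,d=cap('scene','s3');crop('s3',280,120,440,240,5,'c8')
E
```

```text
[0.5066 0.093  0.0724] [0.0002 0.7085 0.7057 0.0003] [ 0.5668 -0.4649  0.3615] 0.051199508559338594
```

View pics/w10.png

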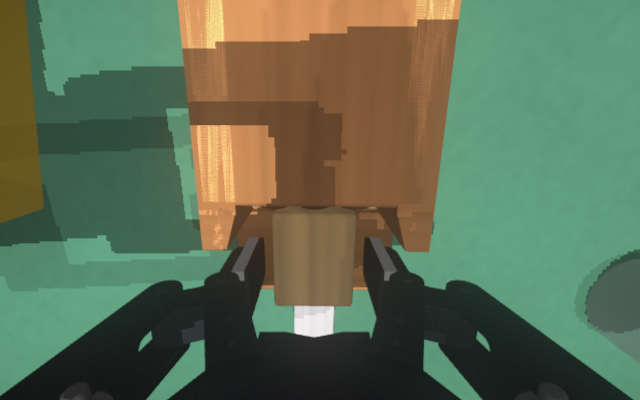

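View pics/c8.png

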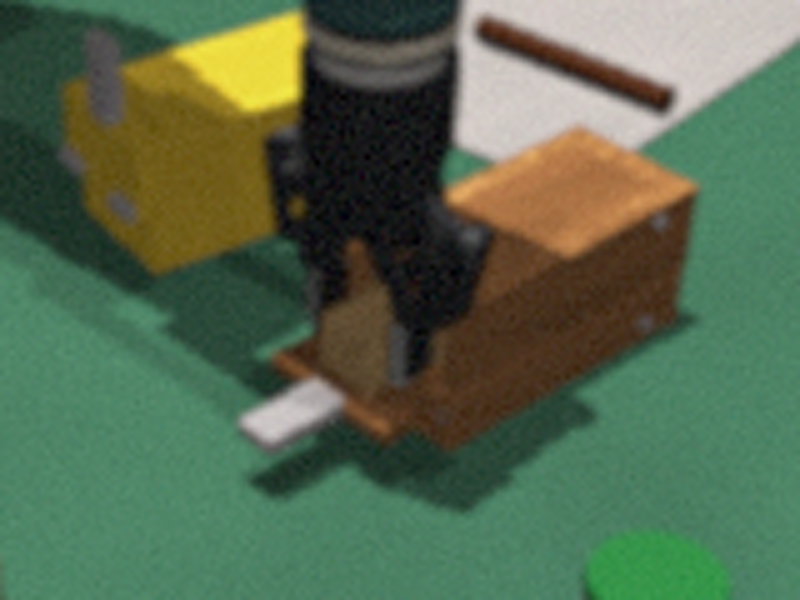

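The mould is in apart from its handle, straight at (313,255), and the flap is level. I back off, shut the fingers and push the tail.

>>> {"name": "jog_arm", "arguments": {
  "increments": [
    {"dx":-10,"dy":0,"dz":0,"rx":0,"ry":0,"rz":0,"fingers":0.2},
    {"dx":-20,"dy":0,"dz":0,"rx":0,"ry":0,"rz":0,"fingers":0.2},
    {"dx":-20,"dy":0,"dz":0,"rx":0,"ry":0,"rz":0,"fingers":0.2},
    {"dx":0,"dy":0,"dz":0,"rx":0,"ry":0,"rz":0,"fingers":-1},
    {"dx":0,"dy":0,"dz":0,"rx":0,"ry":0,"rz":0,"fingers":-1}
  ]
}}

```text
clock: 14.95
tool_pos: [0.5061, 0.0428, 0.0721]
ee_rot: [-0.0, 0.709, 0.705, 0.0]
contact_force: [0.3, 0.6, -0.3]
grip_width: 0.023
```

>>> {"name": "jog_arm", "arguments": {
  "increments": [
    {"dx":0,"dy":0,"dz":0,"rx":0,"ry":0,"rz":0,"fingers":-1},
    {"dx":0,"dy":0,"dz":0,"rx":0,"ry":0,"rz":0,"fingers":-1},
    {"dx":8,"dy":0,"dz":0,"rx":0,"ry":0,"rz":0,"fingers":-1},
    {"dx":8,"dy":0,"dz":0,"rx":0,"ry":0,"rz":0,"fingers":-1},
    {"dx":0,"dy":0,"dz":0,"rx":0,"ry":0,"rz":0,"fingers":-1}
  ]
}}

```text
clock: 15.45
tool_pos: [0.5061, 0.0608, 0.0721]
ee_rot: [-0.0, 0.708, 0.707, 0.0]
contact_force: [-0.5, -0.6, -0.2]
grip_width: 0.0003
```

```bash
python3 - <<'E'
from h import *
np.set_printoptions(precision=4,suppress=True)
s,p,d=cap('wrist','w11');print(s['tool_pos'],s['ee_rot'],s['contact_force'],s['grip_width'])
E
```

```text
[0.5061 0.0608 0.0721] [-0.0002  0.7077  0.7066  0.0002] [-0.5092 -0.6075 -0.1978] 0.00026850550122044096
```

View pics/w11.png

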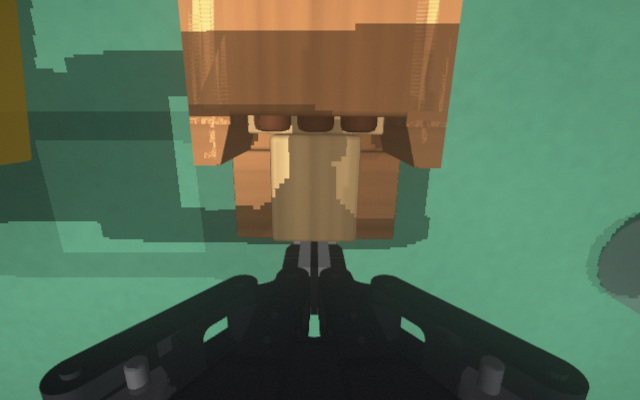

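The fingers at (315,245) stand just behind the tail. Now I push.

>>> {"name": "jog_arm", "arguments": {
  "increments": [
    {"dx":7,"dy":0,"dz":0,"rx":0,"ry":0,"rz":0,"fingers":-1},
    {"dx":7,"dy":0,"dz":0,"rx":0,"ry":0,"rz":0,"fingers":-1},
    {"dx":7,"dy":0,"dz":0,"rx":0,"ry":0,"rz":0,"fingers":-1},
    {"dx":7,"dy":0,"dz":0,"rx":0,"ry":0,"rz":0,"fingers":-1},
    {"dx":0,"dy":0,"dz":0,"rx":0,"ry":0,"rz":0,"fingers":-1}
  ]
}}

```text
clock: 16.0
tool_pos: [0.5062, 0.0884, 0.0721]
ee_rot: [-0.0, 0.708, 0.706, 0.0]
contact_force: [-0.4, -0.3, -0.5]
grip_width: 0.0004
```

>>> {"name": "jog_arm", "arguments": {
  "increments": [
    {"dx":5,"dy":0,"dz":0,"rx":0,"ry":0,"rz":0,"fingers":-1},
    {"dx":5,"dy":0,"dz":0,"rx":0,"ry":0,"rz":0,"fingers":-1},
    {"dx":3,"dy":0,"dz":0,"rx":0,"ry":0,"rz":0,"fingers":-1},
    {"dx":0,"dy":0,"dz":0,"rx":0,"ry":0,"rz":0,"fingers":-1}
  ]
}}

```text
clock: 16.4
tool_pos: [0.5063, 0.1008, 0.0721]
ee_rot: [-0.0, 0.708, 0.706, 0.0]
contact_force: [-0.5, -0.9, 0.1]
grip_width: 0.0001
```

```bash
python3 - <<'E'
from h import *
np.set_printoptions(precision=4,suppress=True)
s,p,d=cap('wrist','w12');print(s['tool_pos'],s['ee_rot'],s['contact_force'],s['grip_width'])
crop('w12',220,140,420,290,4,'c9')
E
```

```text
[0.5063 0.1008 0.0721] [-0.0001  0.7082  0.706   0.0002] [-0.5324 -0.8862  0.0926] 0.00014090275498821289
```

View pics/c9.png

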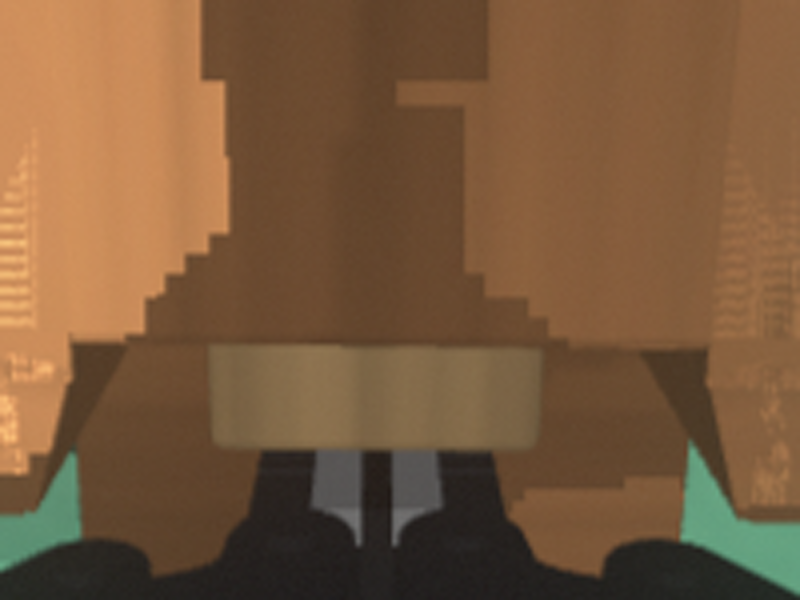

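It is moving in straight. I push on in small steps until it stops.

>>> {"name": "jog_arm", "arguments": {
  "increments": [
    {"dx":2,"dy":0,"dz":0,"rx":0,"ry":0,"rz":0,"fingers":-1},
    {"dx":2,"dy":0,"dz":0,"rx":0,"ry":0,"rz":0,"fingers":-1},
    {"dx":0,"dy":0,"dz":0,"rx":0,"ry":0,"rz":0,"fingers":-1}
  ]
}}

```text
clock: 16.75
tool_pos: [0.5064, 0.1044, 0.0721]
ee_rot: [-0.0, 0.708, 0.706, 0.0]
contact_force: [0.9, -0.6, -0.3]
grip_width: -0.0005
```

>>> {"name": "jog_arm", "arguments": {
  "increments": [
    {"dx":1,"dy":0,"dz":0,"rx":0,"ry":0,"rz":0,"fingers":-1},
    {"dx":1,"dy":0,"dz":0,"rx":0,"ry":0,"rz":0,"fingers":-1},
    {"dx":0,"dy":0,"dz":0,"rx":0,"ry":0,"rz":0,"fingers":-1}
  ]
}}

```text
clock: 17.05
tool_pos: [0.5064, 0.1056, 0.0722]
ee_rot: [0.001, 0.708, 0.706, -0.0]
contact_force: [0.7, -4.0, 1.7]
grip_width: -0.0001
```

>>> {"name": "jog_arm", "arguments": {
  "increments": [
    {"dx":1.5,"dy":0,"dz":0,"rx":0,"ry":0,"rz":0,"fingers":-1},
    {"dx":0,"dy":0,"dz":0,"rx":0,"ry":0,"rz":0,"fingers":-1},
    {"dx":0,"dy":0,"dz":0,"rx":0,"ry":0,"rz":0,"fingers":-1}
  ]
}}

```text
clock: 17.35
tool_pos: [0.5064, 0.1057, 0.0722]
ee_rot: [0.001, 0.709, 0.706, -0.002]
contact_force: [-1.2, -6.5, 1.4]
grip_width: 0.0002
```

```bash
python3 - <<'E'
from h import *
np.set_printoptions(precision=4,suppress=True)
s,p,d=cap('wrist','w13');print(s['tool_pos'],s['contact_force'])
W=cloud('wrist',d,s)
for r in range(200,262,4):print(r,W[r,285],W[r,250],W[r,215])
crop('w13',200,160,440,290,3.3,'c10')
E
```

```text
[0.5064 0.1057 0.0722] [-1.1825 -6.5251  1.4256]
200 [0.4951 0.1453 0.0873] [0.4826 0.1454 0.0875] [0.4702 0.1456 0.088 ]
204 [0.4951 0.144  0.0879] [0.4824 0.1438 0.0871] [0.4698 0.1439 0.0873]
208 [0.4951 0.1424 0.0876] [0.4824 0.1424 0.0874] [0.4699 0.1426 0.088 ]
212 [0.495  0.1409 0.0877] [0.4821 0.1405 0.0865] [0.4696 0.1409 0.0874]
216 [0.4948 0.1388 0.0861] [0.4824 0.1396 0.0883] [0.4696 0.1396 0.088 ]
220 [0.4948 0.1376 0.087 ] [0.4818 0.1374 0.0863] [0.4694 0.138  0.0879]
224 [0.4948 0.1361 0.0873] [0.4819 0.136  0.0869] [0.4692 0.1363 0.0876]
228 [0.4948 0.1346 0.0875] [0.4819 0.1347 0.0877] [0.4689 0.1347 0.0873]
232 [0.4947 0.1327 0.0869] [0.4816 0.1327 0.0865] [0.4684 0.1327 0.0864]
236 [0.4946 0.1309 0.0863] [0.4815 0.1311 0.0866] [0.4685 0.1313 0.0871]
240 [0.493  0.1232 0.0726] [0.4701 0.1085 0.0392] [0.4678 0.1291 0.0855]
244 [0.4929 0.121  0.0719] [0.47   0.1062 0.0395] [0.4686 0.1286 0.0881]
248 [0.493  0.1197 0.0732] [0.4699 0.1039 0.0396] [0.4684 0.1269 0.0879]
252 [0.4918 0.1128 0.063 ] [0.4698 0.1016 0.0399] [0.4675 0.1243 0.086 ]
256 [0.4923 0.1132 0.0679] [0.4693 0.0985 0.0386] [0.4677 0.1232 0.0872]
260 [0.4924 0.1123 0.0699] [0.4692 0.096  0.0385] [0.4678 0.1218 0.0877]
```

View pics/c10.png

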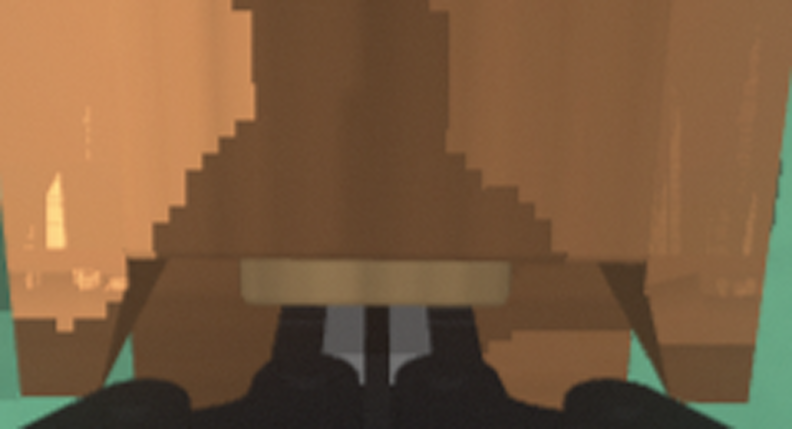

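>>> {"name": "jog_arm", "arguments": {
  "increments": [
    {"dx":2,"dy":0,"dz":0,"rx":0,"ry":0,"rz":0,"fingers":-1},
    {"dx":0,"dy":0,"dz":0,"rx":0,"ry":0,"rz":0,"fingers":-1},
    {"dx":0,"dy":0,"dz":0,"rx":0,"ry":0,"rz":0,"fingers":-1}
  ]
}}

```text
clock: 17.7
tool_pos: [0.5064, 0.1058, 0.0722]
ee_rot: [0.003, 0.709, 0.706, -0.003]
contact_force: [-0.6, -12.8, 1.9]
grip_width: -0.0003
```

The mould is hard against its stop: 13 N and no further motion, with the tail about 4 mm inside. I back off and pinch the tab.

>>> {"name": "jog_arm", "arguments": {
  "increments": [
    {"dx":-15,"dy":0,"dz":0,"rx":0,"ry":0,"rz":0,"fingers":-1},
    {"dx":-22,"dy":0,"dz":-15,"rx":0,"ry":0,"rz":0,"fingers":-1},
    {"dx":-20,"dy":-1,"dz":-15,"rx":0,"ry":0,"rz":0,"fingers":1},
    {"dx":-20,"dy":0,"dz":0,"rx":0,"ry":0,"rz":0,"fingers":1},
    {"dx":0,"dy":0,"dz":0,"rx":0,"ry":0,"rz":0,"fingers":1}
  ]
}}

```text
clock: 18.2
tool_pos: [0.5056, 0.0313, 0.1028]
ee_rot: [0.0, 0.709, 0.705, 0.001]
contact_force: [0.0, 0.9, -0.2]
grip_width: 0.0433
```

>>> {"name": "jog_arm", "arguments": {
  "increments": [
    {"dx":0,"dy":0,"dz":0,"rx":0,"ry":0,"rz":0,"fingers":1},
    {"dx":0,"dy":0,"dz":0,"rx":0,"ry":0,"rz":0,"fingers":1}
  ]
}}

```text
clock: 18.4
tool_pos: [0.5048, 0.0336, 0.1016]
ee_rot: [-0.001, 0.708, 0.706, 0.0]
contact_force: [0.3, 0.6, -0.3]
grip_width: 0.0725
```

```bash
python3 - <<'E'
from h import *
np.set_printoptions(precision=4,suppress=True)
s,p,d=cap('wrist','w14');print(s['tool_pos'],s['ee_rot'],s['contact_force'],s['grip_width'])
W=cloud('wrist',d,s)
for r in range(230,300,8):
    g=np.where((W[r,260:370,2]>.03)&(W[r,260:370,2]<.05))[0]+260
    if len(g):print(r,W[r,g[0]],W[r,g[-1]])
E
```

```text
[0.5048 0.0336 0.1016] [-0.0007  0.7082  0.706   0.0002] [ 0.3383  0.6323 -0.253 ] 0.07245709241544579
230 [0.4933 0.0306 0.039 ] [0.5162 0.0306 0.0393]
238 [0.4932 0.0251 0.0394] [0.5163 0.0246 0.0384]
246 [0.4931 0.0191 0.0388] [0.5163 0.019  0.0388]
```

View pics/w14.png

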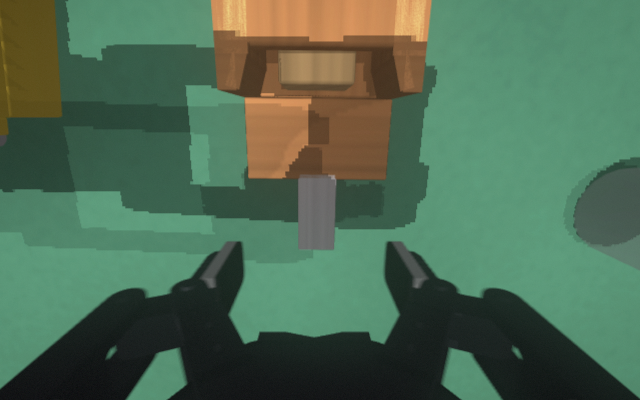

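The mould sits inside the mouth at (317,70), and the tab at (316,212) is centred. I descend and pinch.

>>> {"name": "jog_arm", "arguments": {
  "increments": [
    {"dx":0,"dy":0,"dz":30,"rx":0,"ry":0,"rz":0,"fingers":1},
    {"dx":0,"dy":0,"dz":20,"rx":0,"ry":0,"rz":0,"fingers":1},
    {"dx":0,"dy":0,"dz":10,"rx":0,"ry":0,"rz":0,"fingers":1},
    {"dx":0,"dy":0,"dz":0,"rx":0,"ry":0,"rz":0,"fingers":1},
    {"dx":0,"dy":0,"dz":0,"rx":0,"ry":0,"rz":0,"fingers":-1}
  ]
}}

```text
clock: 18.95
tool_pos: [0.5056, 0.0331, 0.0426]
ee_rot: [0.0, 0.708, 0.706, 0.0]
contact_force: [1.1, 0.0, 0.1]
grip_width: 0.0734
```

>>> {"name": "jog_arm", "arguments": {
  "increments": [
    {"dx":0,"dy":0,"dz":0,"rx":0,"ry":0,"rz":0,"fingers":-1},
    {"dx":0,"dy":0,"dz":0,"rx":0,"ry":0,"rz":0,"fingers":-1},
    {"dx":0,"dy":0,"dz":0,"rx":0,"ry":0,"rz":0,"fingers":-1},
    {"dx":0,"dy":0,"dz":0,"rx":0,"ry":0,"rz":0,"fingers":-1},
    {"dx":0,"dy":0,"dz":0,"rx":0,"ry":0,"rz":0,"fingers":-1}
  ]
}}

```text
clock: 19.45
tool_pos: [0.5062, 0.0327, 0.0432]
ee_rot: [0.001, 0.709, 0.706, 0.001]
contact_force: [0.7, -0.2, 2.8]
grip_width: 0.0224
```

>>> {"name": "jog_arm", "arguments": {
  "increments": [
    {"dx":0.5,"dy":0,"dz":-12.5,"rx":0,"ry":0,"rz":0,"fingers":-1},
    {"dx":2.5,"dy":0,"dz":-12.5,"rx":0,"ry":0,"rz":0,"fingers":-1},
    {"dx":4.5,"dy":0,"dz":-12,"rx":0,"ry":0,"rz":0,"fingers":-1},
    {"dx":6,"dy":0,"dz":-11,"rx":0,"ry":0,"rz":0,"fingers":-1},
    {"dx":8,"dy":0,"dz":-10,"rx":0,"ry":0,"rz":0,"fingers":-1}
  ]
}}

```text
clock: 19.95
tool_pos: [0.5063, 0.0534, 0.099]
ee_rot: [0.002, 0.709, 0.706, 0.0]
contact_force: [8.5, -1.1, -11.2]
grip_width: 0.0224
```

>>> {"name": "jog_arm", "arguments": {
  "increments": [
    {"dx":9.5,"dy":0,"dz":-8.5,"rx":0,"ry":0,"rz":0,"fingers":-1},
    {"dx":10.5,"dy":0,"dz":-7,"rx":0,"ry":0,"rz":0,"fingers":-1},
    {"dx":11.5,"dy":0,"dz":-5,"rx":0,"ry":0,"rz":0,"fingers":-1},
    {"dx":0,"dy":0,"dz":0,"rx":0,"ry":0,"rz":0,"fingers":-1}
  ]
}}

```text
clock: 20.35
tool_pos: [0.5067, 0.0852, 0.1203]
ee_rot: [0.002, 0.708, 0.706, 0.0]
contact_force: [6.8, -1.2, -4.7]
grip_width: 0.0225
```

```bash
python3 - <<'E'
from h import *
np.set_printoptions(precision=4,suppress=True)
s,p,d=cap('wrist','w15');print(s['tool_pos'],s['ee_rot'],s['contact_force'],s['grip_width'])
E
```

```text
[0.5067 0.0852 0.1203] [0.0023 0.7081 0.7061 0.0003] [ 6.7932 -1.1716 -4.7036] 0.022542746902374424
```

View pics/w15.png

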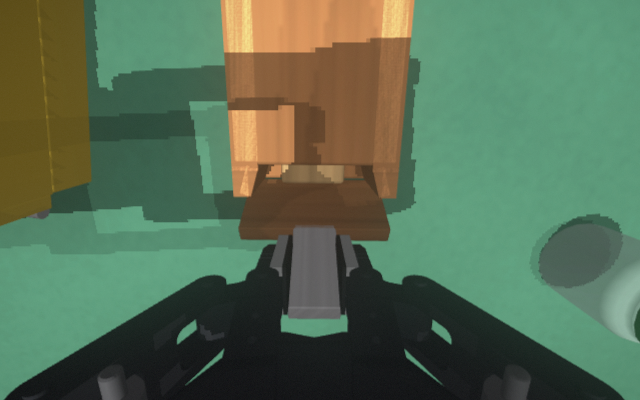

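The flap is following, with the tab held at (314,270). I finish the arc.

>>> {"name": "jog_arm", "arguments": {
  "increments": [
    {"dx":12,"dy":0,"dz":-3.5,"rx":0,"ry":0,"rz":0,"fingers":-1},
    {"dx":9,"dy":0,"dz":-1,"rx":0,"ry":0,"rz":0,"fingers":-1},
    {"dx":0,"dy":0,"dz":0,"rx":0,"ry":0,"rz":0,"fingers":-1}
  ]
}}

```text
clock: 20.7
tool_pos: [0.507, 0.1053, 0.1249]
ee_rot: [0.003, 0.708, 0.706, -0.0]
contact_force: [5.3, -2.8, -4.3]
grip_width: 0.0217
```

>>> {"name": "jog_arm", "arguments": {
  "increments": [
    {"dx":2,"dy":0,"dz":0,"rx":0,"ry":0,"rz":0,"fingers":-1},
    {"dx":2,"dy":0,"dz":0,"rx":0,"ry":0,"rz":0,"fingers":-1},
    {"dx":0,"dy":0,"dz":0,"rx":0,"ry":0,"rz":0,"fingers":-1}
  ]
}}

```text
clock: 21.0
tool_pos: [0.507, 0.1078, 0.1251]
ee_rot: [0.004, 0.709, 0.705, -0.001]
contact_force: [5.2, -6.7, -2.7]
grip_width: 0.022
```

>>> {"name": "jog_arm", "arguments": {
  "increments": [
    {"dx":2,"dy":0,"dz":0,"rx":0,"ry":0,"rz":0,"fingers":-1},
    {"dx":2,"dy":0,"dz":0,"rx":0,"ry":0,"rz":0,"fingers":-1},
    {"dx":0,"dy":0,"dz":0,"rx":0,"ry":0,"rz":0,"fingers":-1}
  ]
}}

```text
clock: 21.3
tool_pos: [0.5071, 0.1113, 0.1253]
ee_rot: [0.004, 0.709, 0.706, -0.001]
contact_force: [6.0, -7.6, -1.8]
grip_width: 0.022
```

```bash
python3 - <<'E'
from h import *
np.set_printoptions(precision=4,suppress=True)
s,p,d=cap('wrist','w16');print(s['tool_pos'],s['ee_rot'],s['contact_force'],s['grip_width'])
W=cloud('wrist',d,s)
for r in range(180,330,6): print(r,W[r,312],W[r,265])
E
```

```text
[0.5071 0.1113 0.1253] [ 0.0042  0.7087  0.7055 -0.0014] [ 5.9595 -7.6077 -1.7827] 0.02204958437742531
180 [0.5054 0.1465 0.0874] [0.48   0.1465 0.0866]
186 [0.5053 0.1432 0.0872] [0.48   0.1434 0.0875]
192 [0.5053 0.1398 0.0871] [0.4798 0.14   0.0871]
198 [0.5053 0.1363 0.0869] [0.4797 0.1367 0.0874]
204 [0.5053 0.1329 0.0868] [0.4796 0.1335 0.0882]
210 [0.5052 0.1248 0.0728] [0.4743 0.1202 0.0583]
216 [0.5052 0.1208 0.0726] [0.4721 0.1119 0.0467]
222 [0.5051 0.1104 0.0553] [0.4736 0.1113 0.057 ]
228 [0.5051 0.1097 0.0644] [0.4747 0.11   0.0644]
234 [0.5051 0.109  0.0725] [0.4759 0.1091 0.0724]
240 [0.5051 0.1075 0.0782] [0.477  0.1083 0.0796]
246 [0.5051 0.107  0.0856] [0.4821 0.1185 0.1095]
252 [0.5051 0.1064 0.092 ] [0.4831 0.1185 0.116 ]
258 [0.5051 0.1055 0.0974] [0.4841 0.1185 0.1221]
264 [0.5051 0.1048 0.1028] [0.485  0.1186 0.1278]
270 [0.5051 0.1044 0.1082] [0.4878 0.125  0.144 ]
276 [0.5051 0.1036 0.1127] [0.4881 0.1238 0.1462]
282 [0.5051 0.1032 0.1174] [0.4885 0.1231 0.1492]
288 [0.5051 0.1026 0.1216] [0.4895 0.1243 0.1548]
294 [0.5051 0.1016 0.1248] [0.4898 0.1236 0.1571]
300 [0.5051 0.1018 0.1295] [0.4917 0.1288 0.1677]
306 [0.5051 0.1013 0.1331] [0.4921 0.1287 0.1704]
312 [0.5051 0.0994 0.1346] [0.4924 0.1284 0.1726]
318 [0.5051 0.0955 0.1335] [0.4928 0.1283 0.175 ]
324 [0.5051 0.0927 0.1338] [0.4932 0.1283 0.1773]
```

View pics/w16.png

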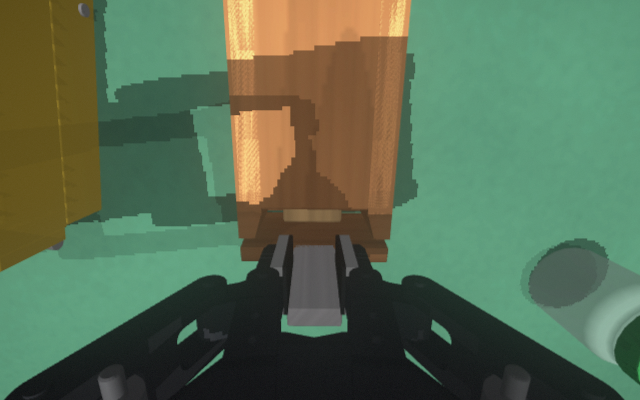

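The flap still leans about 7°: the pads have slid along the tab. I release, go outside and push the tab shut with closed fingers.

>>> {"name": "jog_arm", "arguments": {
  "increments": [
    {"dx":0,"dy":0,"dz":0,"rx":0,"ry":0,"rz":0,"fingers":0.3},
    {"dx":0,"dy":0,"dz":0,"rx":0,"ry":0,"rz":0,"fingers":0.3},
    {"dx":0,"dy":0,"dz":0,"rx":0,"ry":0,"rz":0,"fingers":0.3},
    {"dx":-25,"dy":0,"dz":0,"rx":0,"ry":0,"rz":0,"fingers":0.3},
    {"dx":-28,"dy":0,"dz":0,"rx":0,"ry":0,"rz":0,"fingers":0.3}
  ]
}}

```text
clock: 21.85
tool_pos: [0.5048, 0.0623, 0.125]
ee_rot: [-0.0, 0.707, 0.707, 0.0]
contact_force: [0.1, -0.4, -0.4]
grip_width: 0.0556
```

>>> {"name": "jog_arm", "arguments": {
  "increments": [
    {"dx":0,"dy":0,"dz":-3,"rx":0,"ry":0,"rz":0,"fingers":-1},
    {"dx":0,"dy":0,"dz":0,"rx":0,"ry":0,"rz":0,"fingers":-1},
    {"dx":0,"dy":0,"dz":0,"rx":0,"ry":0,"rz":0,"fingers":-1},
    {"dx":0,"dy":0,"dz":0,"rx":0,"ry":0,"rz":0,"fingers":-1},
    {"dx":0,"dy":0,"dz":0,"rx":0,"ry":0,"rz":0,"fingers":-1}
  ]
}}

```text
clock: 22.35
tool_pos: [0.5051, 0.0624, 0.128]
ee_rot: [-0.0, 0.708, 0.706, 0.0]
contact_force: [-1.0, -0.1, 0.5]
grip_width: 0.0002
```

```bash
python3 - <<'E'
from h import *
np.set_printoptions(precision=4,suppress=True)
s,p,d=cap('wrist','w17');print(s['tool_pos'],s['ee_rot'],s['contact_force'],s['grip_width'])
W=cloud('wrist',d,s)
for r in range(100,250,6): print(r,W[r,314],W[r,285])
E
```

```text
[0.5051 0.0624 0.128 ] [-0.0002  0.708   0.7062  0.    ] [-1.0317 -0.0502  0.4923] 0.00022297139568604657
100 [0.5043 0.1389 0.0873] [0.4896 0.1389 0.087 ]
106 [0.5043 0.1359 0.0887] [0.4897 0.136  0.0892]
112 [0.5043 0.133  0.087 ] [0.4894 0.1331 0.087 ]
118 [0.5043 0.13   0.0868] [0.4892 0.1301 0.086 ]
124 [0.5043 0.1267 0.0714] [0.4877 0.1267 0.0706]
130 [0.5043 0.1234 0.0729] [0.4877 0.1234 0.0723]
136 [0.5043 0.12   0.0726] [0.4876 0.12   0.0723]
142 [0.5043 0.1136 0.0369] [0.4841 0.1137 0.0372]
148 [0.5043 0.1111 0.0523] [0.4856 0.1113 0.0536]
154 [0.5043 0.1091 0.0676] [0.487  0.1093 0.0691]
160 [0.5043 0.1074 0.0812] [0.4882 0.1077 0.0824]
166 [0.5042 0.1061 0.0936] [0.4885 0.105  0.0866]
172 [0.5042 0.1049 0.1041] [0.4885 0.1019 0.0875]
178 [0.5042 0.1037 0.1129] [0.4882 0.098  0.085 ]
184 [0.5042 0.1028 0.1212] [0.4795 0.0754 0.0001]
190 [0.5042 0.1018 0.1277] [ 0.4793  0.07   -0.0003]
196 [0.5042 0.1011 0.1347] [ 0.479   0.0644 -0.0012]
202 [0.5042 0.0984 0.1336] [ 0.4789  0.0591 -0.0009]
208 [0.5042 0.0959 0.1338] [ 0.4787  0.0535 -0.0012]
214 [0.5042 0.0937 0.1346] [ 0.4786  0.048  -0.001 ]
220 [0.5041 0.0427 0.    ] [ 0.4785  0.0427 -0.0004]
226 [ 0.5041  0.0368 -0.0006] [ 0.4782  0.0366 -0.0015]
232 [ 0.5041  0.0312 -0.0004] [ 0.478   0.031  -0.0011]
238 [0.5041 0.0737 0.112 ] [ 0.4779  0.0252 -0.0011]
244 [0.5041 0.0732 0.1178] [ 0.4777  0.0191 -0.0015]
```

View pics/w17.png

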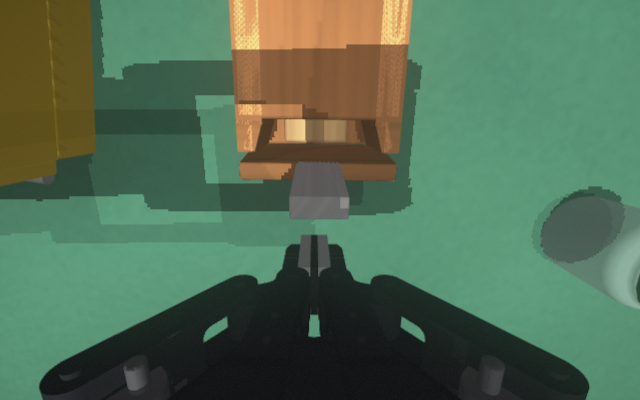

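The flap at (318,165) is near shut but still ajar, and the mould is home behind it (317,130). I push.

>>> {"name": "jog_arm", "arguments": {
  "increments": [
    {"dx":9,"dy":0,"dz":0,"rx":0,"ry":0,"rz":0,"fingers":-1},
    {"dx":8,"dy":0,"dz":0,"rx":0,"ry":0,"rz":0,"fingers":-1},
    {"dx":3,"dy":0,"dz":0,"rx":0,"ry":0,"rz":0,"fingers":-1},
    {"dx":3,"dy":0,"dz":0,"rx":0,"ry":0,"rz":0,"fingers":-1},
    {"dx":0,"dy":0,"dz":0,"rx":0,"ry":0,"rz":0,"fingers":-1}
  ]
}}

```text
clock: 22.9
tool_pos: [0.5054, 0.0853, 0.1282]
ee_rot: [0.0, 0.708, 0.706, 0.0]
contact_force: [0.1, -0.3, 0.3]
grip_width: 0.0003
```

>>> {"name": "jog_arm", "arguments": {
  "increments": [
    {"dx":2,"dy":0,"dz":0,"rx":0,"ry":0,"rz":0,"fingers":-1},
    {"dx":2,"dy":0,"dz":0,"rx":0,"ry":0,"rz":0,"fingers":-1},
    {"dx":0,"dy":0,"dz":0,"rx":0,"ry":0,"rz":0,"fingers":-1}
  ]
}}

```text
clock: 23.2
tool_pos: [0.5054, 0.0888, 0.1282]
ee_rot: [0.0, 0.708, 0.706, 0.0]
contact_force: [0.1, -1.2, 0.0]
grip_width: -0.0002
```

>>> {"name": "jog_arm", "arguments": {
  "increments": [
    {"dx":2,"dy":0,"dz":0,"rx":0,"ry":0,"rz":0,"fingers":-1},
    {"dx":1,"dy":0,"dz":0,"rx":0,"ry":0,"rz":0,"fingers":-1},
    {"dx":0,"dy":0,"dz":0,"rx":0,"ry":0,"rz":0,"fingers":-1}
  ]
}}

```text
clock: 23.5
tool_pos: [0.5054, 0.0917, 0.1282]
ee_rot: [0.0, 0.708, 0.706, 0.0]
contact_force: [-0.4, -2.7, 0.8]
grip_width: -0.0003
```

>>> {"name": "jog_arm", "arguments": {
  "increments": [
    {"dx":1.5,"dy":0,"dz":0,"rx":0,"ry":0,"rz":0,"fingers":-1},
    {"dx":1.5,"dy":0,"dz":0,"rx":0,"ry":0,"rz":0,"fingers":-1},
    {"dx":0,"dy":0,"dz":0,"rx":0,"ry":0,"rz":0,"fingers":-1}
  ]
}}

```text
clock: 23.8
tool_pos: [0.5054, 0.0919, 0.1282]
ee_rot: [0.002, 0.709, 0.705, -0.002]
contact_force: [-0.7, -9.7, 1.9]
grip_width: 0.0004
```

>>> {"name": "jog_arm", "arguments": {
  "increments": [
    {"dx":1.5,"dy":0,"dz":0,"rx":0,"ry":0,"rz":0,"fingers":-1},
    {"dx":1.5,"dy":0,"dz":0,"rx":0,"ry":0,"rz":0,"fingers":-1},
    {"dx":0,"dy":0,"dz":0,"rx":0,"ry":0,"rz":0,"fingers":-1}
  ]
}}

```text
clock: 24.1
tool_pos: [0.5054, 0.0921, 0.1283]
ee_rot: [0.004, 0.709, 0.705, -0.005]
contact_force: [-0.8, -18.7, 2.6]
grip_width: -0.0003
```

```bash
python3 - <<'E'
from h import *
np.set_printoptions(precision=4,suppress=True)
s,p,d=cap('wrist','w18');print(s['tool_pos'],s['ee_rot'],s['contact_force'],s['grip_width'])
W=cloud('wrist',d,s)
for r in range(180,320,6): print(r,W[r,314],W[r,285])
E
```

```text
[0.5054 0.0921 0.1283] [ 0.0042  0.7091  0.7051 -0.0045] [ -0.773  -18.6835   2.6428] -0.00029605294388814846
180 [0.5046 0.123  0.0718] [0.4871 0.1228 0.0705]
186 [0.5046 0.1194 0.072 ] [0.4845 0.1131 0.0462]
192 [0.5046 0.113  0.0622] [0.4859 0.1129 0.0616]
198 [0.5046 0.1129 0.0757] [0.4872 0.1129 0.0754]
204 [0.5046 0.1131 0.0883] [0.4883 0.1127 0.0867]
210 [0.5046 0.1131 0.0988] [0.4882 0.1095 0.0877]
216 [0.5045 0.1125 0.1064] [0.4881 0.1057 0.0872]
222 [0.5045 0.1126 0.1149] [ 0.4785  0.0684 -0.001 ]
228 [0.5045 0.1131 0.1237] [ 0.4783  0.0628 -0.0007]
234 [0.5045 0.1125 0.1288] [ 0.4781  0.0569 -0.0011]
240 [0.5045 0.1125 0.1349] [ 0.4779  0.0512 -0.0006]
246 [0.5045 0.1095 0.1343] [ 0.4778  0.0454 -0.0002]
252 [0.5045 0.1069 0.1345] [0.4908 0.099  0.1186]
258 [0.5045 0.1047 0.1356] [0.4914 0.0991 0.1248]
264 [0.5045 0.1028 0.137 ] [0.492  0.0997 0.1314]
270 [0.5045 0.1019 0.1402] [0.4934 0.1042 0.1441]
276 [0.5044 0.0994 0.1406] [0.4939 0.1048 0.1494]
282 [0.5044 0.0965 0.1403] [0.4944 0.1053 0.1542]
288 [0.5044 0.0933 0.1396] [0.4946 0.1045 0.1566]
294 [0.5044 0.0907 0.14  ] [0.4949 0.1047 0.1603]
300 [0.5044 0.0886 0.141 ] [0.4961 0.1098 0.1707]
306 [0.5044 0.0855 0.1407] [0.4962 0.1091 0.1726]
312 [0.5043 0.0823 0.1403] [0.4964 0.1089 0.175 ]
318 [ 0.5037 -0.033  -0.001 ] [0.4967 0.1093 0.1779]
```

View pics/w18.png

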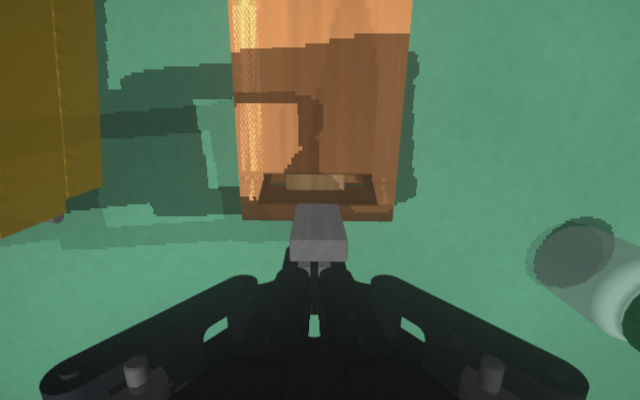

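The flap is vertical (inner face y = 0.113 from z 0.06 to 0.135) and against its stop at 19 N. I back off gently and check that it stays.

>>> {"name": "jog_arm", "arguments": {
  "increments": [
    {"dx":-6,"dy":0,"dz":0,"rx":0,"ry":0,"rz":0,"fingers":-1},
    {"dx":-20,"dy":0,"dz":0,"rx":0,"ry":0,"rz":0,"fingers":-1},
    {"dx":-35,"dy":0,"dz":-20,"rx":0,"ry":0,"rz":0,"fingers":-1},
    {"dx":-10,"dy":0,"dz":-40,"rx":0,"ry":0,"rz":0,"fingers":-1},
    {"dx":0,"dy":0,"dz":0,"rx":0,"ry":0,"rz":0,"fingers":-1}
  ]
}}

```text
clock: 24.65
tool_pos: [0.5079, 0.0259, 0.1938]
ee_rot: [0.004, 0.709, 0.705, 0.004]
contact_force: [0.1, 0.0, 0.1]
grip_width: 0.0
```

>>> {"name": "jog_arm", "arguments": {
  "increments": [
    {"dx":0,"dy":0,"dz":0,"rx":0,"ry":0,"rz":0,"fingers":-1},
    {"dx":0,"dy":0,"dz":0,"rx":0,"ry":0,"rz":0,"fingers":-1}
  ]
}}

```text
clock: 24.85
tool_pos: [0.5044, 0.0275, 0.1868]
ee_rot: [-0.001, 0.708, 0.706, -0.0]
contact_force: [-0.0, -0.4, -0.6]
grip_width: 0.0001
```

```bash
python3 - <<'E'
from h import *
np.set_printoptions(precision=4,suppress=True)
s,p,d=cap('wrist','w19');print(s['tool_pos'],s['contact_force'])
W=cloud('wrist',d,s)
for r in range(76,140,4): print(r,W[r,314],W[r,290])
cap('scene','s4')
E
```

```text
[0.5044 0.0275 0.1868] [-0.0227 -0.4301 -0.5574]
76 [0.5036 0.1245 0.0717] [0.4835 0.1286 0.0392]
80 [0.5036 0.1218 0.0716] [0.4833 0.1257 0.0377]
84 [0.5036 0.1191 0.0714] [0.4832 0.1225 0.0374]
88 [0.5036 0.1106 0.1361] [0.4831 0.1193 0.038 ]
92 [0.5036 0.1087 0.1345] [0.4869 0.1124 0.0868]
96 [0.5036 0.1066 0.1351] [0.4868 0.1098 0.0868]
100 [0.5036 0.1046 0.1352] [0.4867 0.1072 0.0859]
104 [0.5036 0.1028 0.1277] [0.4867 0.1044 0.0869]
108 [0.5035 0.1029 0.043 ] [0.4836 0.1028 0.049 ]
112 [ 0.5034  0.1002 -0.0007] [0.4835 0.0996 0.0489]
116 [ 0.5034  0.0964 -0.0005] [0.483  0.0964 0.0439]
120 [ 0.5034  0.0926 -0.0002] [ 0.4794  0.0926 -0.0002]
124 [ 0.5034  0.0887 -0.0013] [ 0.4792  0.0888 -0.001 ]
128 [ 0.5033  0.0848 -0.0001] [ 0.4791  0.0848 -0.0013]
132 [ 0.5033  0.0809 -0.0002] [ 0.479   0.0809 -0.0017]
136 [ 0.5033  0.0769 -0.0008] [0.479  0.077  0.0002]
```

View pics/w19.png

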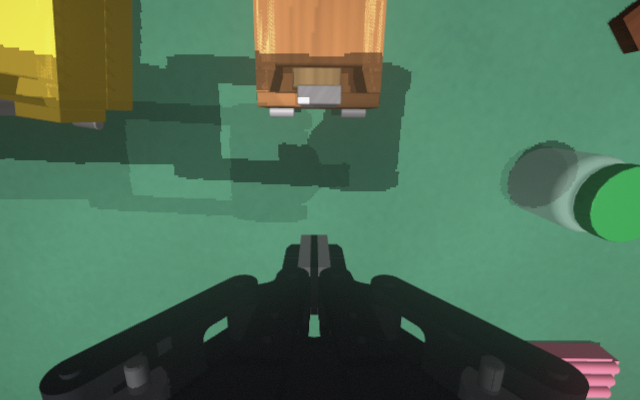

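View pics/s4.png

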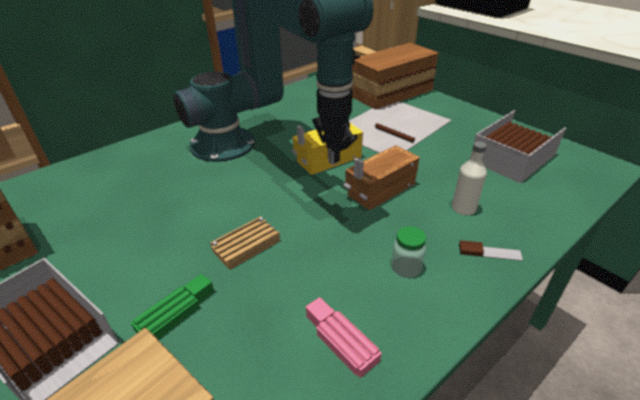

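The flap stayed shut: the outer face is at y = 0.103 both at the tab top and at the hinge, so it is upright. The mould's tail is visible inside the notch (318,75). The empty mould, jar, bottle and look-alikes stand at the same pixels as at the start.

```bash
python3 -c "
from cell import ctrl
print(ctrl.job_done(), ctrl.observe()['clock'])"
```

```text
the job is handed in; nothing more can be done
the job is handed in; nothing more can be done
```

The mould is fully home in the brown case and the flap is shut. I handed the job in at about 25 s of the 61 s allowed.

**What I did:**
- I pinched the flap's tab and swung it down to its stop.
- I carried the mould by its handle, slid it in nose first, and pushed its tail with closed fingers until it stopped.
- I swung the flap back up. The tab slid in the pinch and left the flap about 7° ajar, so I let go and pushed it shut with closed fingers.

**Last checks:**
- **Flap:** its outer face stands at the same y (0.103) at the tab top and near the hinge, so it is upright. It stayed so after I backed off.
- **Mould:** it stopped dead at 13 N. The tail's top edge measured about 4–5 mm inside the mouth, against the 4 mm expected. It measured level after the lift.
- **Cigars:** all three were in place while I carried it, but they are out of sight under the roof now.
- **Bystanders:** the empty mould, jar, bottle and the look-alikes show no movement in the scene picture.
- **Forces:** the highest wrist force I read was about 23 N, when pressing the flap down.

One reading disagreed slightly: the flap measured 1.3° past level when fully down. I put that down to camera error while I was pressing it against the stop.

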